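Load the vial reader, prime its shutter and key in the start sequence

TASK

Lift the vial carrier out of its steel cradle (only its ends are free there) and set it down on the open bench, then take it again (only its long sides stay free in the bay) and place it flat in the bay of the reader. Pull the reader's black shutter grip out to its stop and let it spring home, then press the keys one at a time in this order: round, bar, square. Set the carrier down rather than dropping it, leave the cross-shaped key alone and do not disturb the bottle, vials and pipette bulb.

Things in the scene. Friction and masses are not known exactly. Their poses are not given: they have to be found in the camera images.
- carrier: Vial carrier: plain grey rectangular block, 34 (its x) x 64 (its y) x 36 mm high, about 0.2 kg, with three black vial caps in a row flush in its top. Origin: centre of its underside, z up. It starts in the cradle, its y along the cradle's y.
- cradle: Fixed steel cradle: 4 mm floor and two upright walls, 4 mm thick, 50 mm long (y) and 48 mm high, at x = +-22 mm, so they cover the carrier's long sides (the floor is 52 mm wide); open at both ends (+-y), where the carrier overhangs 7 mm. Origin: centre of its underside on the bench.
- reader: Fixed vial reader: white deck 180 (x) x 320 (y) x 24 mm high. On its -y half (y -145 to +5 mm, x -75 to +75 mm) a grey keypad console, top 44 mm above the bench, holding a 2 x 2 grid of keys on 54 mm pitch; on its +y half the bay; the shutter grip sticks out of its front (-x). Origin: centre of its underside, z up.
- bay (a point): Centre of the bay floor on the reader's deck, 24 mm above the bench; axes those of the reader. At +-y two aluminium end walls, 72 mm apart inside, 50 mm high above the deck (taller than the carrier), 36 mm long in x; at +-x only two lips, 5 mm high and thick, 42 mm apart inside: so hold the carrier by its long sides here, its long side along y. The deck is free 60 mm before and behind.
- shutter: Origin: centre of the black sprung shutter grip, a block 22 (x) x 24 (y) x 26 mm high on a 10 mm rod, 40 mm above the bench; its back face stands 21 mm in front of the reader's deck. Axes those of the reader. It slides 30 mm from home (122 mm before the reader's origin) along the reader's -x to its stop (152 mm); the spring pulls it home with 3 N to 7 N.
- key_round: Round key, 32 mm diameter. Origin: centre of the cap's top face, z up, axes those of the reader; the cap stands 8 mm above its 46 mm black tile, whose top is 46 mm above the bench. Light plastic like the other caps. Which of the four places it has changes. Travel 6 mm down, 4 N fully down; it springs back.
- key_bar: Bar key, 12 (x) x 38 (y) mm. Origin: centre of the cap's top face, z up, axes those of the reader; the cap stands 8 mm above its 46 mm black tile, whose top is 46 mm above the bench. Light plastic like the other caps. Which of the four places it has changes. Travel 6 mm down, 4 N fully down; it springs back.
- key_square: Small square key, 18 x 18 mm. Origin: centre of the cap's top face, z up, axes those of the reader; the cap stands 8 mm above its 46 mm black tile, whose top is 46 mm above the bench. Light plastic like the other caps. Which of the four places it has changes. Travel 6 mm down, 4 N fully down; it springs back.
- key_cross: Cross-shaped key, 34 mm across, arms 10 mm wide: never press it. Origin: centre of the cap's top face, z up, axes those of the reader; the cap stands 8 mm above its 46 mm black tile, whose top is 46 mm above the bench. Light plastic like the other caps. Which of the four places it has changes. Travel 6 mm down, 4 N fully down; it springs back.
- bottle_a: Reagent bottle, glass, black cap, 64 mm diameter, 125 mm high; bystander, leave alone. Origin: centre of its underside.
- vial_a: Small glass vial, black cap, 26 mm diameter, 58 mm high; bystander, leave alone. Origin: centre of its underside.
- vial_b: Vial like vial_a; bystander, leave alone. Origin: centre of its underside.
- vial_c: Vial like vial_a; bystander, leave alone. Origin: centre of its underside.
- bulb: Orange pipette bulb on its flat foot, 56 mm diameter, 80 mm high; bystander, leave alone. Origin: centre of its underside.

How it is judged:
On the way, in this order (a step that is already met when the one before it is completed fails the run):
1. the carrier stands upright on the open bench, let go and at rest, at least 80 mm (centre to centre) from the cradle and 100 mm from the bay's centre, for 0.2 s (height (world z) of carrier below 0.003 m and angle between carrier's own z axis and vertical below 0.06 rad and horizontal distance between carrier and cradle above 0.08 m and horizontal distance between carrier and bay above 0.1 m and contact force between the fingers and carrier below 0.1 N and linear speed of carrier below 0.02 m/s), for 0.2 s.
2. with the carrier lying flat in the bay (within 7 mm of its centre, on its floor), let go and at rest, the shutter grip is pulled out to its stop (at least 26 of its 30 mm) and kept there for 0.2 s (x of shutter in the frame of reader below -0.148 m and horizontal distance between carrier and bay below 0.007 m and z of carrier in the frame of bay below 0.0025 m and angle between the y axis of carrier and the y axis of reader, either way round below 0.17 rad and angle between carrier's own z axis and vertical below 0.06 rad and contact force between the fingers and carrier below 0.1 N and linear speed of carrier below 0.02 m/s), for 0.2 s.
3. the round key is pressed down (at least 4 of its 6 mm) for 0.1 s, with all other keys up, the shutter grip let go and home (within 4 mm) and the carrier in the bay (z of key_round in the frame of reader below 0.05 m and z of each of key_bar, key_square, key_cross in the frame of reader above 0.0525 m and x of shutter in the frame of reader above -0.126 m and contact force between the fingers and shutter below 0.1 N and horizontal distance between carrier and bay below 0.007 m and z of carrier in the frame of bay below 0.0025 m), for 0.1 s.
4. the bar key is pressed down (at least 4 of its 6 mm) for 0.1 s, with all other keys up, the shutter grip let go and home (within 4 mm) and the carrier in the bay (z of key_bar in the frame of reader below 0.05 m and z of each of key_round, key_square, key_cross in the frame of reader above 0.0525 m and x of shutter in the frame of reader above -0.126 m and contact force between the fingers and shutter below 0.1 N and horizontal distance between carrier and bay below 0.007 m and z of carrier in the frame of bay below 0.0025 m), for 0.1 s.
5. the square key is pressed down (at least 4 of its 6 mm) for 0.1 s, with all other keys up, the shutter grip let go and home (within 4 mm) and the carrier in the bay (z of key_square in the frame of reader below 0.05 m and z of each of key_round, key_bar, key_cross in the frame of reader above 0.0525 m and x of shutter in the frame of reader above -0.126 m and contact force between the fingers and shutter below 0.1 N and horizontal distance between carrier and bay below 0.007 m and z of carrier in the frame of bay below 0.0025 m), for 0.1 s.
At the end, for the whole second after the job is handed in: The carrier lies flat on the bay floor (within 7 mm of the bay's centre, long side along the reader's y within 10 degrees, underside within 2.5 mm of the deck), let go and at rest; the shutter grip is home (within 4 mm) and all four keys are up; the robot touches nothing (horizontal distance between carrier and bay below 0.007 m and z of carrier in the frame of bay below 0.0025 m and angle between the y axis of carrier and the y axis of reader, either way round below 0.17 rad and angle between carrier's own z axis and vertical below 0.06 rad and contact force between the fingers and carrier below 0.1 N and linear speed of carrier below 0.02 m/s and x of shutter in the frame of reader above -0.126 m and z of each of key_round, key_bar, key_square, key_cross in the frame of reader above 0.0525 m).
It fails at once if the cross-shaped key is pressed (more than 2 mm) (z of key_cross in the frame of reader below 0.052 m).
It fails at once if two keys are pressed at once (both more than 2 mm) (z of each of key_round, key_bar in the frame of reader below 0.052 m or z of each of key_round, key_square in the frame of reader below 0.052 m or z of each of key_bar, key_square in the frame of reader below 0.052 m).
It fails at once if the carrier is dropped (falls free by about 10 mm or more) or thrown (contact force between the fingers and carrier below 0.05 N and linear speed of carrier above 0.45 m/s).
It fails at once if the carrier is tipped by more than 45 degrees (angle between carrier's own z axis and vertical above 0.785 rad).
It fails at once if the reagent bottle, one of the three vials or the pipette bulb is moved by more than 30 mm (distance of any of bottle_a, vial_a, vial_b, vial_c, bulb from where it was at the start of the episode above 0.03 m).
It also fails if it takes over 72 s, if anything falls off the work surface, if the arm or the gripper's body presses on something with over 40 N, if the wrist force passes 120 N, or if a joint passes its speed limit or range.

ROBOT

A 6-joint arm with a two-finger parallel gripper is mounted at the origin on the work surface. World frame = base frame: x ahead of the robot, y to its left, z up, the work surface at z = 0. Lengths are in m, angles in rad, forces in N, time in s.
With the tool pointing down it reaches from about 0.35 to 0.85 m from the base axis. Payload 8.1 kg.
Tool frame: the origin (TCP) lies at the very end of the fingers, on their centre line; the grasp point (between the pads) lies ctrl.grip_point_offset behind it (ctrl.grip_point_offset is the distance from the TCP to the grasp point, in m); z points along the fingers, y is the line along which they close (so a half turn about z gives the same grasp; the last joint's range is limited). The gripper opens to 93 mm and grips with 3 to 60 N. Pads are 15 mm wide; open, the fingers measure 128 mm over their backs; the gripper's body (75 mm by 188 mm) begins 65 mm behind the grasp point.
Start: joints at [-1.187, 0.13, 1.488, -0, 1.523, -0.085], TCP at [0.271, -0.535, 0.219] pointing down, gripper open.
Joint ranges: [-2.96, 2.96], [-0.89, 2.26], [0.02, 2.5], [-1.34, 4.48], [0, 2.73], [-2.66, 2.66]. Speed limits (rad/s): [2.39, 2.39, 2.79, 3.14, 3.14, 3.14].

INTERFACE

Orientations are given as a 3x3 rotation matrix whose columns are the frame's x, y, z axes.
In Python, from rig import ctrl gives the robot as it stands.
- The arm moves only by the tool jog_arm, never from a script. Its argument "increments" is a list of rows, each an object with "offset": the shift along the tool's x, y, z each as a share of 0.4 m, from -1 to 1, a list of three; "rot": the turn, a rotation vector about the tool's x, y, z each as a share of 90 degrees, from -1 to 1, a list of three; "gripper": the opening, from 0 (shut) to 1 (fully open). A call has exactly 5 rows; each row shifts and turns the commanded pose from where the row before left it, along the tool's axes as they then stand; what a row does not reach is not made up. A row lasts 1/12 s, in which the tool goes at most 41.7 mm and 7.16 degrees, less where a joint would pass 70% of its speed; a pose out of reach is approached as far as the arm can. A call with a number of a shift or a turn outside -1 to 1 is refused whole. A call with a gripper value outside its range is refused whole. The fingers move at their own pace and stop on an object; the grip force is fixed at half the most. Time passes only in rows, so rows that do not move let the fingers close, or fill a call up. It gives the time, the measured TCP pose, the force, the opening and the grip force at its end, in the units of the state.
- ctrl.get_state(): the state, without advancing time (a new reading comes with each control period).
- ctrl.grab_frame(name): name is "side" or "top" or "wrist"; returns the picture (420x560x3 uint8, blue, green, red); there is no depth.
- ctrl.camera_model(name): a dict with "fx", "fy", "cx", "cy" (pixels), "T" (4x4, takes a point from camera to world coordinates). Camera axes: x right, y down, z forward; pixel columns grow to the right and rows downward; lengths in m; the calibration is good to about 2 mm. A picture is of the moment at which its call begins: read the wrist's pose just before it. camera_model takes no time and is no camera call; for the wrist camera it gives the pose at the moment of the call.
- ctrl.hand_in(): hands the job in; it is judged then, once.
The state is a dict: "clock": time; "joints": joint angles; "dq": joint speeds; "effort": joint torques, N m; "tool_pos": TCP position; "orientation": TCP orientation; "ft_force": force on the tool from outside, world axes, zero at the start; "ft_torque": the same for the moment, N m; "grip_width": opening from 0.0 (shut) to 1.0 (fully open); "grip_force": force on a finger pad.
Only numpy, scipy, OpenCV 4.12 (cv2) and the standard library are available. Lean on these libraries where they do the work, as an engineer would, in place of code of your own. Each camera call takes 0.05 s, during which the arm holds its last target. There are 200 camera calls.

## Working session

There is one attempt and no reset: what is moved stays moved. The work goes in short steps, Python scripts to look and compute and a tool call to move; the robot and the scene stay as the last step left them, time stands still between calls to the robot, and variables do not carry over. Pictures are saved under pics/ and viewed, at most 10 in all, crops included, and the job is handed in when it is done.

Besides the shell and the picture viewer there is one more tool, called after "Request:" as name(argument=value, ...), one argument or row to a line, values as JSON. jog_arm: Moves the arm, as the interface text tells. Its arguments: {"type":"object","properties":{"increments":{"type":"array"}},"required":["increments"]}

```bash
ls; mkdir -p pics; python3 - <<'E'
from rig import ctrl
import cv2,numpy as np
np.set_printoptions(precision=4,suppress=True)
for n in("top","side"):
    m=ctrl.camera_model(n);print(n,m["fx"],m["cx"],m["cy"]);print(m["T"])
    cv2.imwrite(f"pics/{n}0.png",ctrl.grab_frame(n))
s=ctrl.get_state();print(s,ctrl.grip_point_offset)
E
```

```text
pics
top 437.208771542684 276.2431420906226 214.7392939012441
[[ 0.0084 -0.9852  0.1713  0.4513]
 [-0.9999 -0.0069  0.0098 -0.0522]
 [-0.0084 -0.1714 -0.9852  1.0618]
 [ 0.      0.      0.      1.    ]]
side 538.379655524973 279.421543826324 220.29333946846154
[[ 0.8535 -0.3649  0.3721  0.1166]
 [-0.5208 -0.5688  0.6366 -0.8932]
 [-0.0207 -0.7371 -0.6755  0.9486]
 [ 0.      0.      0.      1.    ]]
{'clock': 0.1, 'joints': array([-1.1874,  0.1311,  1.4892,  0.    ,  1.523 , -0.0854]), 'dq': array([-0.0005,  0.0002, -0.0023,  0.0003,  0.0011,  0.001 ]), 'effort': array([  0.0006, -56.134 , -49.3098,   0.077 ,   0.029 ,  -0.0001]), 'tool_pos': array([ 0.2709, -0.5348,  0.2177]), 'orientation': array([[ 0.8921,  0.4518, -0.0006],
       [ 0.4518, -0.8921,  0.0016],
       [ 0.0002, -0.0017, -1.    ]]), 'ft_force': array([-0.1997, -1.1201, -0.5443]), 'ft_torque': array([-0.0151,  0.0495, -0.0286]), 'grip_force': 0.0, 'grip_width': 0.9989133879275623} 0.0188
```

View pics/top0.png

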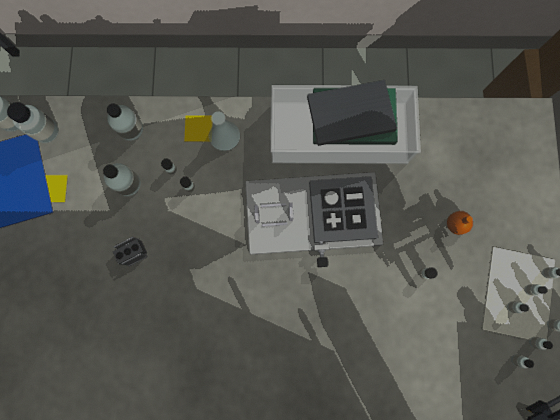

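View pics/side0.png

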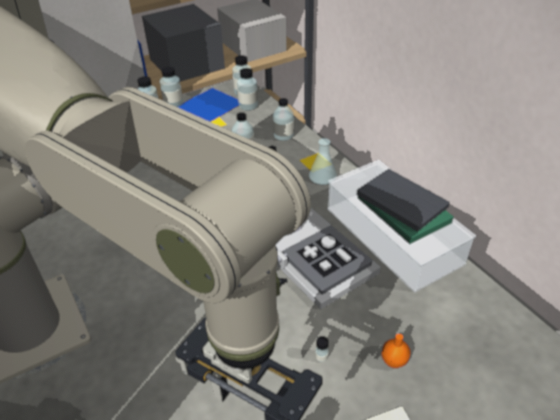

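The top view shows the carrier in its cradle at about (128,251) and the reader around (315,213). The keys are round (332,197), bar (355,196), cross (333,220) and square (357,219), and the shutter grip is at (322,261). The bystanders are the vials at (168,165), (186,183) and (430,272), the bottle at (118,175) and the bulb at (459,222). In the side view the arm hides the carrier and the bay.

```bash
cat > h.py <<'E'
from rig import ctrl
import cv2,numpy as np
np.set_printoptions(precision=4,suppress=True)
def ray(m,uv,z):
    T=np.array(m["T"]);d=T[:3,:3]@[(uv[0]-m["cx"])/m["fx"],(uv[1]-m["cy"])/m["fy"],1]
    return T[:3,3]+d*(z-T[2,3])/d[2]
def blobs(mask,a0,a1):
    c,_=cv2.findContours(mask.astype(np.uint8),cv2.RETR_LIST,cv2.CHAIN_APPROX_NONE)
    return [k for k in c if a0<cv2.contourArea(k)<a1]
E
python3 - <<'E'
from h import *
im=cv2.imread("pics/top0.png");m=ctrl.camera_model("top")
g=im.max(2)
a=cv2.resize(im[165:275,240:390],None,fx=5,fy=5,interpolation=cv2.INTER_CUBIC)
b=cv2.resize(im[225:280,100:160],None,fx=8,fy=8,interpolation=cv2.INTER_CUBIC)
cv2.imwrite("pics/rd.png",a);cv2.imwrite("pics/car.png",b)
# light caps in console
roi=np.zeros_like(g);roi[178:240,312:372]=1
for c in blobs((g>150)&(roi>0),30,400):
    M=cv2.moments(c);uv=(M["m10"]/M["m00"],M["m01"]/M["m00"]);print("key",np.round(uv,1),cv2.contourArea(c),ray(m,uv,.054))
roi[:]=0;roi[230:270,105:150]=1
for c in blobs((g<45)&(roi>0),10,400):
    M=cv2.moments(c);uv=(M["m10"]/M["m00"],M["m01"]/M["m00"]);print("cap",np.round(uv,1),cv2.contourArea(c),ray(m,uv,.04))
roi[:]=0;roi[252:272,312:332]=1
for c in blobs((g<60)&(roi>0),10,400):
    print("grip",cv2.boundingRect(c),[ray(m,p,.053)[:2] for p in cv2.boxPoints(cv2.minAreaRect(c))])
E
```

```text
key [356.3 218.3] 31.5 [ 0.6196 -0.2291  0.054 ]
key [333.4 219.8] 46.5 [ 0.6154 -0.1758  0.054 ]
key [353.9 195.9] 39.5 [ 0.6729 -0.2246  0.054 ]
key [331.6 198.8] 66.0 [ 0.6654 -0.1723  0.054 ]
cap [134.4 259.8] 42.0 [0.5199 0.2886 0.04  ]
cap [119. 255.] 31.5 [0.5306 0.3253 0.04  ]
cap [130.9 249.1] 66.5 [0.5449 0.2984 0.04  ]
cap [141.9 247.2] 28.5 [0.5494 0.2726 0.04  ]
cap [125.2 243.1] 15.5 [0.5589 0.3128 0.04  ]
grip (317, 257, 11, 10) [array([ 0.5287, -0.1369]), array([ 0.5289, -0.1599]), array([ 0.5083, -0.1596]), array([ 0.5081, -0.1367])]
```

View pics/rd.png

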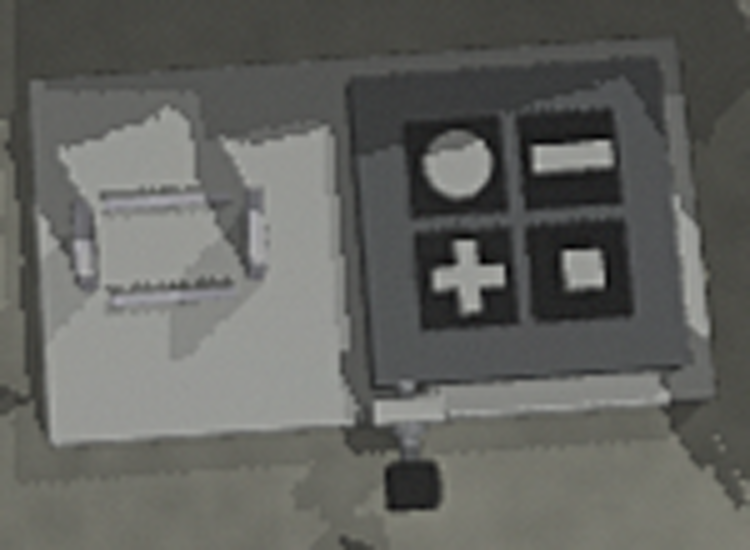

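View pics/car.png

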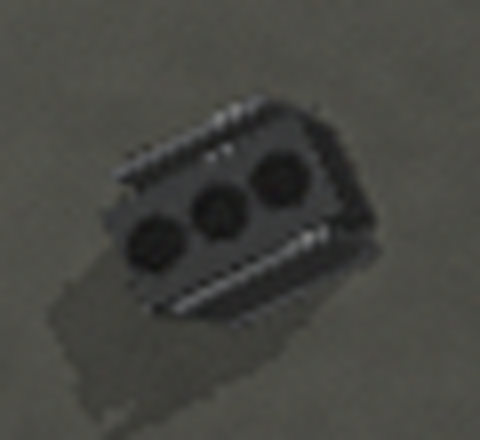

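The crops show the reader turned a few degrees, with the bay's end walls at crop (85,250) and (257,230) and the four-tile grid at (405–634, 107–330). In the carrier crop the caps are at (155,244), (220,211) and (281,180).

```bash
cat >> h.py <<'E'
def mv(d,R,rows):  # world shift -> per-row tool offset share
    return np.round(R.T@np.array(d)/.4/rows,4)
E
python3 - <<'E'
from h import *
m=ctrl.camera_model("top")
f=lambda X,Y,s,u,v,z:ray(m,((X+.5)/s-.5+u,(Y+.5)/s-.5+v),z)
P=np.array([f(x,y,5,240,165,.046) for x,y in((405,122),(612,107),(634,316),(424,330))])[:,:2]
c=P.mean(0);yx=(P[0]+P[1]-P[2]-P[3]);yy=P[0]+P[3]-P[1]-P[2]
ya=np.arctan2(yx[1],yx[0]);yb=np.arctan2(-yy[0],yy[1]);print("tiles",c,ya,yb,np.linalg.norm(yx)/2,np.linalg.norm(yy)/2)
D=np.array([f(x,y,5,240,165,.024) for x,y in((50,443),(355,423),(32,85))])[:,:2];print("deck",D,np.linalg.norm(D[2]-D[0]))
w=(ya+yb)/2;R=np.array([[np.cos(w),-np.sin(w)],[np.sin(w),np.cos(w)]])
o=c-R@[0,-.07];print("reader",o,w,"shutter",o+R@[-.122,0])
for n,x,y,z in(("wallL",85,205,.074),("wallR",257,190,.074),("wL",82,250,.074),("wR",257,235,.074),("lipBackL",100,195,.029),("lipBackR",250,190,.029),("lipFL",110,300,.029),("lipFR",235,290,.029)):
    print(n,R.T@(f(x,y,5,240,165,z)[:2]-o))
C=np.array([f(x,y,8,100,225,.04) for x,y in((155,244),(220,211),(281,180))])[:,:2];d=C[0]-C[2];print("car",C,C.mean(0),np.arctan2(-d[0],d[1]),np.linalg.norm(d))
E
```

```text
tiles [ 0.6448 -0.2005] 0.07850978372956414 0.0775067408106407 0.10046348977427402 0.09875828236268805
deck [[ 0.5387  0.0205]
 [ 0.5493 -0.1243]
 [ 0.7135  0.0326]] 0.1752077303435061
reader [ 0.6393 -0.1307] 0.07800826227010242 shutter [ 0.5177 -0.1402]
wallL [0.0152 0.1329]
wallR [0.0166 0.0534]
wL [-0.0057  0.1355]
wR [-0.0044  0.0549]
lipBackL [0.0285 0.1272]
lipBackR [0.0258 0.0549]
lipFL [-0.0229  0.1256]
lipFR [-0.0223  0.0657]
car [[0.5306 0.3255]
 [0.5404 0.307 ]
 [0.5496 0.2897]] [0.5402 0.3074] 0.4891548337988322 0.040537838353276213
```

Request:
jog_arm(
  increments=[
    {"offset": [0.062, -0.063, -0.003], "rot": [0, 0, 0], "gripper": 1},
    {"offset": [0.062, -0.063, -0.003], "rot": [0, 0, 0], "gripper": 1},
    {"offset": [0.062, -0.063, -0.003], "rot": [0, 0, 0], "gripper": 1},
    {"offset": [0.062, -0.063, -0.003], "rot": [0, 0, 0], "gripper": 1},
    {"offset": [0.062, -0.063, -0.003], "rot": [0, 0, 0], "gripper": 1},
  ],
)

```text
clock: 0.52
tool_pos: [0.3248, -0.3651, 0.224]
orientation: [[0.892, 0.451, -0.0], [0.451, -0.892, 0.001], [-0.0, -0.001, -1.0]]
ft_force: [0.5, 0.3, 0.5]
grip_width: 0.998
grip_force: 0.0
```

Request:
jog_arm(
  increments=[
    {"offset": [0.062, -0.063, -0.003], "rot": [0, 0, 0], "gripper": 1},
    {"offset": [0.062, -0.063, -0.003], "rot": [0, 0, 0], "gripper": 1},
    {"offset": [0.062, -0.063, -0.003], "rot": [0, 0, 0], "gripper": 1},
    {"offset": [0.062, -0.063, -0.003], "rot": [0, 0, 0], "gripper": 1},
    {"offset": [0.062, -0.063, -0.003], "rot": [0, 0, 0], "gripper": 1},
  ],
)

```text
clock: 0.93
tool_pos: [0.3784, -0.1967, 0.2304]
orientation: [[0.892, 0.452, -0.0], [0.452, -0.892, 0.0], [-0.0, -0.0, -1.0]]
ft_force: [1.8, 0.4, -0.4]
grip_width: 1.0
grip_force: 0.0
```

Request:
jog_arm(
  increments=[
    {"offset": [0.062, -0.063, -0.003], "rot": [0, 0, 0], "gripper": 1},
    {"offset": [0.062, -0.063, -0.003], "rot": [0, 0, 0], "gripper": 1},
    {"offset": [0.062, -0.063, -0.003], "rot": [0, 0, 0], "gripper": 1},
    {"offset": [0.062, -0.063, -0.003], "rot": [0, 0, 0], "gripper": 1},
    {"offset": [0.062, -0.063, -0.003], "rot": [0, 0, 0], "gripper": 1},
  ],
)

```text
clock: 1.35
tool_pos: [0.4321, -0.0281, 0.2365]
orientation: [[0.892, 0.452, -0.0], [0.452, -0.892, 0.0], [-0.0, -0.0, -1.0]]
ft_force: [0.6, -0.3, -1.3]
grip_width: 1.0
grip_force: 0.0
```

Request:
jog_arm(
  increments=[
    {"offset": [0.062, -0.063, -0.003], "rot": [0, 0, 0], "gripper": 1},
    {"offset": [0.062, -0.063, -0.003], "rot": [0, 0, 0], "gripper": 1},
    {"offset": [0.062, -0.063, -0.003], "rot": [0, 0, 0], "gripper": 1},
    {"offset": [0.062, -0.063, -0.003], "rot": [0, 0, 0], "gripper": 1},
    {"offset": [0.062, -0.063, -0.003], "rot": [0, 0, 0], "gripper": 1},
  ],
)

```text
clock: 1.77
tool_pos: [0.4858, 0.1404, 0.2423]
orientation: [[0.892, 0.452, -0.0], [0.452, -0.892, -0.0], [-0.0, -0.0, -1.0]]
ft_force: [0.4, -0.9, 0.1]
grip_width: 0.998
grip_force: 0.0
```

Request:
jog_arm(
  increments=[
    {"offset": [0.062, -0.063, -0.003], "rot": [0, 0, 0], "gripper": 1},
    {"offset": [0.062, -0.063, -0.003], "rot": [0, 0, 0], "gripper": 1},
    {"offset": [0.062, -0.063, -0.003], "rot": [0, 0, 0], "gripper": 1},
    {"offset": [0.062, -0.063, -0.003], "rot": [0, 0, 0], "gripper": 1},
    {"offset": [0.062, -0.063, -0.003], "rot": [0, 0, 0], "gripper": 1},
  ],
)

```text
clock: 2.18
tool_pos: [0.5395, 0.3086, 0.248]
orientation: [[0.892, 0.452, -0.001], [0.452, -0.892, -0.0], [-0.001, 0.0, -1.0]]
ft_force: [0.1, -0.1, 1.1]
grip_width: 1.002
grip_force: 0.0
```

```bash
python3 - <<'E'
from h import *
m=ctrl.camera_model("wrist");s=ctrl.get_state();im=ctrl.grab_frame("wrist");cv2.imwrite("pics/w1.png",im)
print(s["clock"],s["tool_pos"],s["orientation"],s["joints"],m)
E
```

```text
2.1833 [0.5395 0.3086 0.248 ] [[ 0.892   0.452  -0.0008]
 [ 0.452  -0.892  -0.0004]
 [-0.0009  0.     -1.    ]] [ 0.4372  0.1792  1.3812 -0.      1.5821  1.539 ] {'fx': 293.15885284621197, 'fy': 293.15885284621197, 'cx': 270.1968854410711, 'cy': 214.63004957554372, 'T': array([[ 0.4514, -0.852 , -0.2651,  0.6138],
       [-0.8923, -0.4307, -0.1349,  0.3468],
       [ 0.0007,  0.2974, -0.9547,  0.4151],
       [ 0.    ,  0.    ,  0.    ,  1.    ]])}
```

View pics/w1.png

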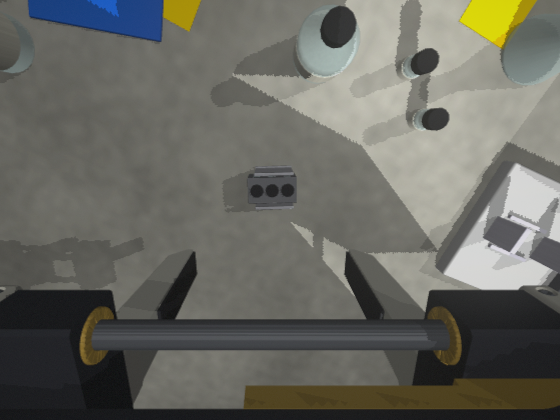

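The wrist view shows the carrier at (272,190), with its caps in a row almost along the image rows, so the tool is nearly aligned. The bottle (335,30) and the vials are well clear.

```bash
cat >> h.py <<'E'
def caps(im,m,z,box,a0=20,a1=4000,th=40):
    g=im.max(2);r=np.zeros_like(g);x0,y0,x1,y1=box;r[y0:y1,x0:x1]=1
    o=[]
    for c in blobs((g<th)&(r>0),a0,a1):
        M=cv2.moments(c);uv=(M["m10"]/M["m00"],M["m01"]/M["m00"]);o.append([*uv,cv2.contourArea(c),*ray(m,uv,z)])
    return np.array(o)
E
python3 - <<'E'
from h import *
im=cv2.imread("pics/w1.png");m=ctrl.camera_model("wrist")
o=caps(im,m,.04,(245,178,302,203),th=35);print(o)
o=o[np.argsort(o[:,0])];p=o[:,3:5];d=p[0]-p[-1];c=p.mean(0);print(c,np.linalg.norm(d),np.arctan2(-d[0],d[1]))
s=ctrl.get_state();print("tool shift",s["orientation"].T@[*(c-s["tool_pos"][:2]),0])
E
```

```text
[]Traceback (most recent call last):
  File "<stdin>", line 4, in <module>
IndexError: too many indices for array: array is 1-dimensional, but 2 were indexed
```

```bash
python3 - <<'E'
from h import *
im=cv2.imread("pics/w1.png");m=ctrl.camera_model("wrist");s=ctrl.get_state()
print(im.max(2)[188:194:2,245:302:3])
for th in(50,60,70):
    o=caps(im,m,.04,(247,180,300,202),th=th);
    if len(o)!=3: print(th,len(o));continue
    o=o[np.argsort(o[:,0])];p=o[:,3:5];d=p[0]-p[-1];c=p.mean(0);print(th,o[:,2],c,np.linalg.norm(d),np.arctan2(-d[0],d[1]))
    print("tool shift",s["orientation"].T@[*(c-s["tool_pos"][:2]),0])
E
```

```text
[[ 91  78  43  37  35  39  75  42  36  37  37  68  63  38  37  38  47  92
  112]
 [ 91  81  36  38  37  37  62  40  37  37  37  51  48  37  39  38  45  92
  115]
 [ 90  76  36  36  38  36  56  47  38  37  37  61  54  38  37  39  52  92
  115]]
50 [101.5 104.  104.5] [0.5404 0.313 ] 0.04007450722741825 0.49430436759333396
tool shift [ 0.0002  0.0011 -0.    ]
60 [117.5 116.5 117. ] [0.5405 0.313 ] 0.040075876431945545 0.4983162427659018
tool shift [ 0.0003  0.0011 -0.    ]
70 [129.  132.5 129. ] [0.5404 0.313 ] 0.03992271251688608 0.49672534533632334
tool shift [ 0.0002  0.0011 -0.    ]
```

The arm was still settling when that frame was taken, so I'll retake it at rest.

```bash
python3 - <<'E'
from h import *
s=ctrl.get_state();m=ctrl.camera_model("wrist");im=ctrl.grab_frame("wrist");cv2.imwrite("pics/w2.png",im)
print(s["tool_pos"],s["orientation"],np.abs(s["dq"]).max())
for th in(50,60,70):
    o=caps(im,m,.04,(240,174,305,206),th=th)
    if len(o)!=3: print(th,len(o));continue
    o=o[np.argsort(o[:,0])];p=o[:,3:5];d=p[0]-p[-1];c=p.mean(0);print(th,o[:,2],c,np.linalg.norm(d),np.arctan2(-d[0],d[1]))
    print("tool shift",s["orientation"].T@[*(c-s["tool_pos"][:2]),0])
E
```

```text
[0.5398 0.3138 0.2465] [[ 0.8909  0.4543 -0.002 ]
 [ 0.4543 -0.8909  0.002 ]
 [-0.0009 -0.0027 -1.    ]] 0.09558570364088685
50 [104.5 102.  106. ] [0.5401 0.3071] 0.04006968017982106 0.4912317472083119
tool shift [-0.0028  0.0062 -0.    ]
60 [116.5 114.  118. ] [0.5403 0.3071] 0.0401363158634496 0.49934529609601264
tool shift [-0.0026  0.0063 -0.    ]
70 [127.5 131.5 130.5] [0.5401 0.3071] 0.04000241727867622 0.5003937386194183
tool shift [-0.0028  0.0062 -0.    ]
```

Request:
jog_arm(
  increments=[
    {"offset": [0.0015, 0.001, 0.068], "rot": [0, 0, -0.018], "gripper": 1},
    {"offset": [0, 0, 0.068], "rot": [0, 0, 0], "gripper": 1},
    {"offset": [0, 0, 0.068], "rot": [0, 0, 0], "gripper": 1},
    {"offset": [0, 0, 0.068], "rot": [0, 0, 0], "gripper": 1},
    {"offset": [0, 0, 0.068], "rot": [0, 0, 0], "gripper": 1},
  ],
)

```text
clock: 2.7
tool_pos: [0.5399, 0.3061, 0.1111]
orientation: [[0.879, 0.477, -0.0], [0.477, -0.879, -0.0], [-0.001, 0.0, -1.0]]
ft_force: [-0.7, 0.4, 0.1]
grip_width: 0.998
grip_force: 0.0
```

Request:
jog_arm(
  increments=[
    {"offset": [0, 0, 0.068], "rot": [0, 0, 0], "gripper": 1},
    {"offset": [0, 0, 0.068], "rot": [0, 0, 0], "gripper": 1},
    {"offset": [0, 0, 0.068], "rot": [0, 0, 0], "gripper": 1},
    {"offset": [0, 0, 0.04], "rot": [0, 0, 0], "gripper": 1},
    {"offset": [0, 0, 0.016], "rot": [0, 0, 0], "gripper": 1},
  ],
)

```text
clock: 3.12
tool_pos: [0.5375, 0.305, 0.0045]
orientation: [[0.879, 0.477, -0.006], [0.477, -0.879, -0.003], [-0.006, -0.0, -1.0]]
ft_force: [0.0, 0.4, -0.6]
grip_width: 0.997
grip_force: 0.0
```

Request:
jog_arm(
  increments=[
    {"offset": [0, 0, 0], "rot": [0, 0, 0], "gripper": 1},
    {"offset": [0, 0, 0], "rot": [0, 0, 0], "gripper": 0.6},
    {"offset": [0, 0, 0], "rot": [0, 0, 0], "gripper": 0.6},
    {"offset": [0, 0, 0], "rot": [0, 0, 0], "gripper": 0.6},
    {"offset": [0, 0, 0], "rot": [0, 0, 0], "gripper": 0.6},
  ],
)

```text
clock: 3.53
tool_pos: [0.5414, 0.3073, 0.0103]
orientation: [[0.879, 0.477, 0.002], [0.477, -0.879, 0.001], [0.003, 0.0, -1.0]]
ft_force: [0.3, -0.2, 0.3]
grip_width: 0.763
grip_force: 0.0
```

Request:
jog_arm(
  increments=[
    {"offset": [0, 0, 0], "rot": [0, 0, 0], "gripper": 0.4},
    {"offset": [0, 0, 0], "rot": [0, 0, 0], "gripper": 0.4},
    {"offset": [0, 0, 0], "rot": [0, 0, 0], "gripper": 0.4},
    {"offset": [0, 0, 0], "rot": [0, 0, 0], "gripper": 0.4},
    {"offset": [0, 0, 0], "rot": [0, 0, 0], "gripper": 0.4},
  ],
)

```text
clock: 3.95
tool_pos: [0.5411, 0.3071, 0.0098]
orientation: [[0.879, 0.477, 0.002], [0.477, -0.879, 0.001], [0.002, 0.0, -1.0]]
ft_force: [-1.9, 0.5, 5.9]
grip_width: 0.691
grip_force: 30.0
```

Request:
jog_arm(
  increments=[
    {"offset": [0, 0, -0.03], "rot": [0, 0, 0], "gripper": 0.4},
    {"offset": [0, 0, -0.05], "rot": [0, 0, 0], "gripper": 0.4},
    {"offset": [0, 0, -0.06], "rot": [0, 0, 0], "gripper": 0.4},
    {"offset": [0, 0, -0.06], "rot": [0, 0, 0], "gripper": 0.4},
    {"offset": [0, 0, -0.05], "rot": [0, 0, 0], "gripper": 0.4},
  ],
)

```text
clock: 4.37
tool_pos: [0.5403, 0.3068, 0.1107]
orientation: [[0.879, 0.477, 0.0], [0.477, -0.879, 0.0], [0.0, -0.0, -1.0]]
ft_force: [0.4, 0.8, -1.3]
grip_width: 0.687
grip_force: 30.0
```

Request:
jog_arm(
  increments=[
    {"offset": [-0.03, 0.026, 0], "rot": [0, 0, 0], "gripper": 0.4},
    {"offset": [-0.06, 0.053, 0], "rot": [0, 0, 0], "gripper": 0.4},
    {"offset": [-0.06, 0.053, 0], "rot": [0, 0, 0], "gripper": 0.4},
    {"offset": [-0.06, 0.053, 0], "rot": [0, 0, 0], "gripper": 0.4},
    {"offset": [-0.06, 0.053, 0], "rot": [0, 0, 0], "gripper": 0.4},
  ],
)

```text
clock: 4.78
tool_pos: [0.4897, 0.1705, 0.1088]
orientation: [[0.879, 0.477, -0.0], [0.477, -0.879, -0.0], [-0.001, -0.0, -1.0]]
ft_force: [1.1, -0.4, -1.3]
grip_width: 0.684
grip_force: 30.0
```

Request:
jog_arm(
  increments=[
    {"offset": [-0.06, 0.053, 0], "rot": [0, 0, 0], "gripper": 0.4},
    {"offset": [0, 0, 0.02], "rot": [0, 0, 0.0334], "gripper": 0.4},
    {"offset": [0, 0, 0.03], "rot": [0, 0, 0.0334], "gripper": 0.4},
    {"offset": [0, 0, 0.03], "rot": [0, 0, 0.0334], "gripper": 0.4},
    {"offset": [0, 0, 0.03], "rot": [0, 0, 0.0334], "gripper": 0.4},
  ],
)

```text
clock: 5.2
tool_pos: [0.4797, 0.1412, 0.0648]
orientation: [[0.96, 0.28, 0.0], [0.28, -0.96, 0.0], [0.0, -0.0, -1.0]]
ft_force: [0.3, 0.4, -3.6]
grip_width: 0.687
grip_force: 30.0
```

Request:
jog_arm(
  increments=[
    {"offset": [0, 0, 0.03], "rot": [0, 0, 0.0334], "gripper": 0.4},
    {"offset": [0, 0, 0.03], "rot": [0, 0, 0.0334], "gripper": 0.4},
    {"offset": [0, 0, 0.03], "rot": [0, 0, 0.0334], "gripper": 0.4},
    {"offset": [0, 0, 0.02], "rot": [0, 0, 0.0334], "gripper": 0.4},
    {"offset": [0, 0, 0.01], "rot": [0, 0, 0], "gripper": 0.4},
  ],
)

```text
clock: 5.62
tool_pos: [0.4785, 0.1414, 0.0156]
orientation: [[0.997, 0.075, -0.002], [0.075, -0.997, -0.0], [-0.002, 0.0, -1.0]]
ft_force: [-0.7, 0.8, -1.1]
grip_width: 0.685
grip_force: 30.0
```

Request:
jog_arm(
  increments=[
    {"offset": [0, 0, 0], "rot": [0, 0, 0], "gripper": 0.4},
    {"offset": [0, 0, 0], "rot": [0, 0, 0], "gripper": 0.4},
    {"offset": [0, 0, 0], "rot": [0, 0, 0], "gripper": 0.4},
    {"offset": [0, 0, 0], "rot": [0, 0, 0], "gripper": 0.4},
    {"offset": [0, 0, 0], "rot": [0, 0, 0], "gripper": 0.4},
  ],
)

```text
clock: 6.03
tool_pos: [0.4803, 0.1417, 0.0174]
orientation: [[0.997, 0.078, 0.001], [0.078, -0.997, 0.0], [0.001, -0.0, -1.0]]
ft_force: [0.6, 0.2, -1.9]
grip_width: 0.688
grip_force: 30.0
```

Request:
jog_arm(
  increments=[
    {"offset": [0, 0, 0.007], "rot": [0, 0, 0], "gripper": 0.4},
    {"offset": [0, 0, 0.008], "rot": [0, 0, 0], "gripper": 0.4},
    {"offset": [0, 0, 0.007], "rot": [0, 0, 0], "gripper": 0.4},
    {"offset": [0, 0, 0.004], "rot": [0, 0, 0], "gripper": 0.4},
    {"offset": [0, 0, 0], "rot": [0, 0, 0], "gripper": 0.4},
  ],
)

```text
clock: 6.45
tool_pos: [0.4795, 0.1415, 0.0059]
orientation: [[0.997, 0.077, -0.001], [0.077, -0.997, -0.0], [-0.001, 0.0, -1.0]]
ft_force: [0.9, -0.0, -1.4]
grip_width: 0.682
grip_force: 30.0
```

Request:
jog_arm(
  increments=[
    {"offset": [0, 0, 0.002], "rot": [0, 0, 0], "gripper": 0.4},
    {"offset": [0, 0, 0.002], "rot": [0, 0, 0], "gripper": 0.4},
    {"offset": [0, 0, 0], "rot": [0, 0, 0], "gripper": 0.4},
    {"offset": [0, 0, 0], "rot": [0, 0, 0], "gripper": 0.4},
    {"offset": [0, 0, 0], "rot": [0, 0, 0], "gripper": 0.4},
  ],
)

```text
clock: 6.87
tool_pos: [0.4797, 0.1415, 0.0057]
orientation: [[0.997, 0.077, -0.001], [0.077, -0.997, -0.0], [-0.001, 0.0, -1.0]]
ft_force: [-8.8, -2.1, 14.5]
grip_width: 0.682
grip_force: 30.0
```

Request:
jog_arm(
  increments=[
    {"offset": [0, 0, 0], "rot": [0, 0, 0], "gripper": 0.8},
    {"offset": [0, 0, 0], "rot": [0, 0, 0], "gripper": 1},
    {"offset": [0, 0, 0], "rot": [0, 0, 0], "gripper": 1},
    {"offset": [0, 0, 0], "rot": [0, 0, 0], "gripper": 1},
    {"offset": [0, 0, 0], "rot": [0, 0, 0], "gripper": 1},
  ],
)

```text
clock: 7.28
tool_pos: [0.4797, 0.1415, 0.0045]
orientation: [[0.997, 0.077, -0.0], [0.077, -0.997, 0.0], [-0.0, -0.0, -1.0]]
ft_force: [-0.0, 0.7, 0.2]
grip_width: 0.978
grip_force: 0.0
```

Request:
jog_arm(
  increments=[
    {"offset": [0, 0, -0.02], "rot": [0, 0, 0], "gripper": 1},
    {"offset": [0, 0, -0.05], "rot": [0, 0, 0], "gripper": 1},
    {"offset": [0, 0, -0.07], "rot": [0, 0, 0], "gripper": 1},
    {"offset": [0, 0, -0.08], "rot": [0, 0, 0], "gripper": 1},
    {"offset": [0, 0, -0.07], "rot": [0, 0, -0.0667], "gripper": 1},
  ],
)

```text
clock: 7.7
tool_pos: [0.4797, 0.1415, 0.1228]
orientation: [[0.984, 0.179, 0.0], [0.179, -0.984, 0.0], [0.0, 0.0, -1.0]]
ft_force: [0.6, 0.4, 0.2]
grip_width: 1.001
grip_force: 0.0
```

Request:
jog_arm(
  increments=[
    {"offset": [0, 0, -0.06], "rot": [0, 0, -0.0667], "gripper": 1},
    {"offset": [0, 0, -0.06], "rot": [0, 0, -0.0667], "gripper": 1},
    {"offset": [0, 0, -0.06], "rot": [0, 0, -0.0667], "gripper": 1},
    {"offset": [0, 0, -0.05], "rot": [0, 0, -0.0667], "gripper": 1},
    {"offset": [0, 0, 0], "rot": [0, 0, -0.0667], "gripper": 1},
  ],
)

```text
clock: 8.12
tool_pos: [0.4822, 0.142, 0.2187]
orientation: [[0.758, 0.653, 0.008], [0.653, -0.758, 0.002], [0.007, 0.004, -1.0]]
ft_force: [0.4, 0.0, 0.1]
grip_width: 1.002
grip_force: 0.0
```

Request:
jog_arm(
  increments=[
    {"offset": [0, 0, 0], "rot": [0, 0, -0.0667], "gripper": 1},
    {"offset": [0, 0, 0], "rot": [0, 0, -0.0667], "gripper": 1},
    {"offset": [0, 0, 0], "rot": [0, 0, -0.0667], "gripper": 1},
    {"offset": [0, 0, 0], "rot": [0, 0, -0.0667], "gripper": 1},
    {"offset": [0, 0, 0], "rot": [0, 0, -0.0667], "gripper": 1},
  ],
)

```text
clock: 8.53
tool_pos: [0.4797, 0.1415, 0.2133]
orientation: [[0.33, 0.944, 0.0], [0.944, -0.33, 0.0], [0.0, 0.0, -1.0]]
ft_force: [0.2, 0.0, 0.7]
grip_width: 1.0
grip_force: 0.0
```

Request:
jog_arm(
  increments=[
    {"offset": [0, 0, 0], "rot": [0, 0, -0.0667], "gripper": 1},
    {"offset": [0, 0, 0], "rot": [0, 0, -0.0667], "gripper": 1},
    {"offset": [0, 0, 0], "rot": [0, 0, -0.0667], "gripper": 1},
    {"offset": [0, 0, 0], "rot": [0, 0, -0.0667], "gripper": 1},
    {"offset": [0, 0, 0], "rot": [0, 0, 0], "gripper": 1},
  ],
)

```text
clock: 8.95
tool_pos: [0.4797, 0.1415, 0.2132]
orientation: [[-0.083, 0.997, 0.0], [0.997, 0.083, 0.0], [0.0, 0.0, -1.0]]
ft_force: [0.5, 0.3, -1.2]
grip_width: 0.999
grip_force: 0.0
```

Request:
jog_arm(
  increments=[
    {"offset": [0, 0, 0], "rot": [0, 0, 0], "gripper": 1},
    {"offset": [0, 0, 0], "rot": [0, 0, 0], "gripper": 1},
    {"offset": [0, 0, 0], "rot": [0, 0, 0], "gripper": 1},
    {"offset": [0, 0, 0], "rot": [0, 0, 0], "gripper": 1},
    {"offset": [0, 0, 0], "rot": [0, 0, 0], "gripper": 1},
  ],
)

```text
clock: 9.37
tool_pos: [0.4797, 0.1416, 0.2127]
orientation: [[-0.077, 0.997, -0.0], [0.997, 0.077, 0.0], [0.0, -0.0, -1.0]]
ft_force: [0.6, 0.0, 0.3]
grip_width: 0.997
grip_force: 0.0
```

```bash
python3 - <<'E'
from h import *
cv2.imwrite("pics/t3.png",ctrl.grab_frame("top"))
s=ctrl.get_state();m=ctrl.camera_model("wrist");im=ctrl.grab_frame("wrist");cv2.imwrite("pics/w3.png",im)
np.save("w3.npy",m["T"]);print(s["tool_pos"],s["orientation"],s["joints"],np.abs(s["dq"]).max())
E
```

```text
[0.4798 0.1415 0.2126] [[-0.0773  0.997  -0.    ]
 [ 0.997   0.0773 -0.    ]
 [-0.     -0.     -1.    ]] [ 0.1844 -0.1395  1.7682 -0.      1.5129  0.107 ] 0.0029071496678882273
```

View pics/w3.png

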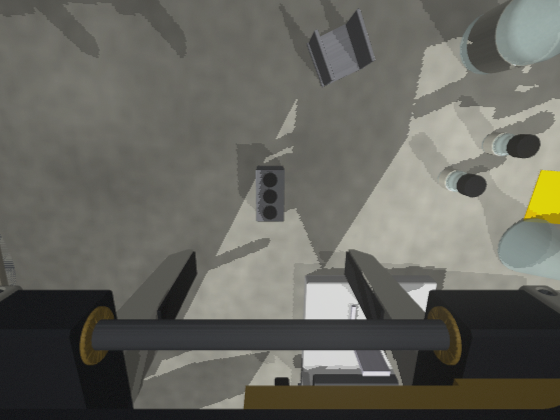

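The carrier stands upright on the bench at (270,194), its caps along the image column, and the reader is at the lower edge. Next I look at the bay and console from above.

Request:
jog_arm(
  increments=[
    {"offset": [-0.04, 0.026, -0.01], "rot": [0, 0, 0], "gripper": 1},
    {"offset": [-0.06, 0.038, -0.01], "rot": [0, 0, 0], "gripper": 1},
    {"offset": [-0.07, 0.045, -0.01], "rot": [0, 0, 0], "gripper": 1},
    {"offset": [-0.07, 0.045, -0.01], "rot": [0, 0, 0], "gripper": 1},
    {"offset": [-0.07, 0.045, -0.01], "rot": [0, 0, 0], "gripper": 1},
  ],
)

```text
clock: 9.88
tool_pos: [0.5696, 0.023, 0.2329]
orientation: [[-0.078, 0.997, 0.0], [0.997, 0.078, 0.0], [-0.0, 0.0, -1.0]]
ft_force: [-0.3, 0.6, 0.1]
grip_width: 1.001
grip_force: 0.0
```

Request:
jog_arm(
  increments=[
    {"offset": [-0.07, 0.045, 0], "rot": [0, 0, 0], "gripper": 1},
    {"offset": [-0.07, 0.045, 0], "rot": [0, 0, 0], "gripper": 1},
    {"offset": [-0.05, 0.033, 0], "rot": [0, 0, 0], "gripper": 1},
    {"offset": [-0.032, 0.018, 0], "rot": [0, 0, 0], "gripper": 1},
    {"offset": [0, 0, 0], "rot": [0, 0, 0], "gripper": 1},
  ],
)

```text
clock: 10.3
tool_pos: [0.6329, -0.0629, 0.2318]
orientation: [[-0.075, 0.997, -0.001], [0.997, 0.075, -0.001], [-0.001, -0.001, -1.0]]
ft_force: [0.2, 0.7, -0.4]
grip_width: 1.004
grip_force: 0.0
```

Request:
jog_arm(
  increments=[
    {"offset": [0, 0, 0], "rot": [0, 0, 0], "gripper": 1},
    {"offset": [0, 0, 0], "rot": [0, 0, 0], "gripper": 1},
    {"offset": [0, 0, 0], "rot": [0, 0, 0], "gripper": 1},
    {"offset": [0, 0, 0], "rot": [0, 0, 0], "gripper": 1},
    {"offset": [0, 0, 0], "rot": [0, 0, 0], "gripper": 1},
  ],
)

```text
clock: 10.72
tool_pos: [0.6318, -0.0591, 0.233]
orientation: [[-0.079, 0.997, 0.0], [0.997, 0.079, 0.0], [-0.0, 0.0, -1.0]]
ft_force: [0.2, -0.3, -0.6]
grip_width: 1.003
grip_force: 0.0
```

```bash
python3 - <<'E'
from h import *
mm=ctrl.camera_model("wrist");m=dict(mm)
s=ctrl.get_state();im=ctrl.grab_frame("wrist");cv2.imwrite("pics/w4.png",cv2.resize(im[60:300,120:440],None,fx=2.5,fy=2.5,interpolation=cv2.INTER_CUBIC));cv2.imwrite("pics/w4f.png",im)
np.save("w4.npy",m["T"]);print(s["clock"],s["tool_pos"],s["orientation"],np.abs(s["dq"]).max())
im=cv2.imread("pics/w3.png");m["T"]=np.load("w3.npy")
o=caps(im,m,.036,(254,160,290,226),th=50);print(o)
p=o[np.argsort(o[:,1]),3:5];d=p[0]-p[-1];print(p.mean(0),np.linalg.norm(d),np.arctan2(-d[0],d[1]))
E
```

```text
10.7167 [ 0.6318 -0.0591  0.233 ] [[-0.0791  0.9969  0.0004]
 [ 0.9969  0.0791  0.    ]
 [-0.      0.0004 -1.    ]] 0.00477800929554219
[[269.4891 212.0684 114.5      0.4806   0.1214   0.036 ]
 [269.5456 196.0639 122.5      0.4791   0.1414   0.036 ]
 [269.5718 179.598  133.5      0.4776   0.1614   0.036 ]]
[0.4791 0.1414] 0.04016076303732173 0.07351310624407237
```

View pics/w4.png

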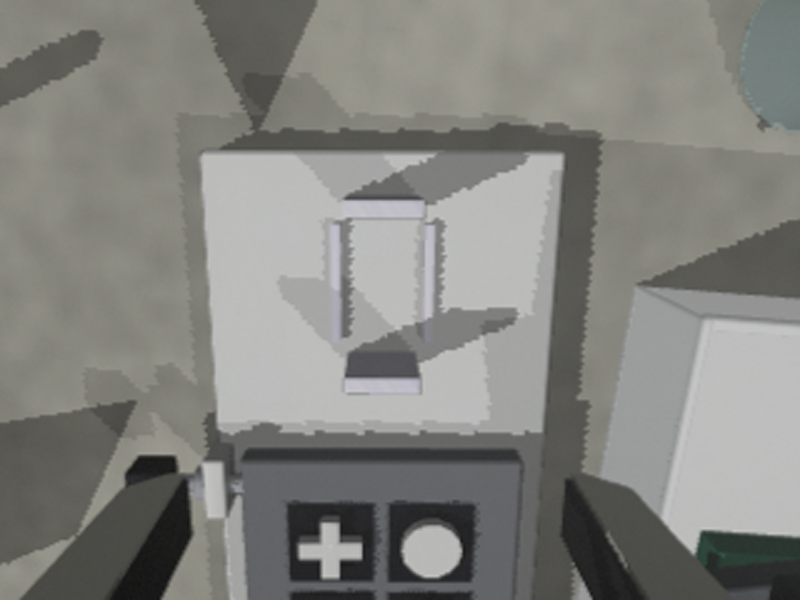

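This crop shows the bay from above: the end-wall inner top edges are at (385,218) and (383,377), the lips at x≈335 and 430, and the deck's +y corners at (201,152) and (564,152). The cross key is at (330,550), the round key at (432,550) and the shutter grip at (152,475).

```bash
python3 - <<'E'
from h import *
m=dict(ctrl.camera_model("wrist"));m["T"]=np.load("w4.npy")
f=lambda x,y,z:ray(m,((x+.5)/2.5-.5+120,(y+.5)/2.5-.5+60),z)[:2]
a,b=f(384.5,218,.074),f(383,377,.074);print("walls",a,b,np.linalg.norm(a-b),(a+b)/2,np.arctan2(-(a-b)[0],(a-b)[1]))
for q in((344,218,425,218,.074),(345,377,421,377,.074),(201,152,564,152,.024)):
    p,r=f(*q[:2],q[4]),f(*q[2:]);print("w",p,r,np.linalg.norm(p-r),(p+r)/2,np.arctan2(*(r-p)[::-1]))
p,r=f(330,280,.029),f(436,280,.029);print("lips outer",p,r,np.linalg.norm(p-r),(p+r)/2)
k,l=f(330,550,.054),f(432,550,.054);print("keys",k,l,np.linalg.norm(k-l),np.arctan2(*(l-k)[::-1]))
R=lambda w:np.array([[np.cos(w),-np.sin(w)],[np.sin(w),np.cos(w)]])
w=.078;d=(f(201,152,.024)+f(564,152,.024))/2;print("origin by deck",d-R(w)@[0,.16]," by keys",(k+l)/2-R(w)@[0,-.043])
o=np.array([.6393,-.1307]);print("bay in reader",R(w).T@((a+b)/2-o))
for q in((129,457),(175,457)):print("grip top +y edge",R(w).T@(f(*q,.053)-o),f(*q,.053))
E
```

```text
walls [0.6309 0.0001] [ 0.6361 -0.0718] 0.0720872410324301 [ 0.6335 -0.0358] 0.07218004494427954
w [ 0.6134 -0.0013] [0.6485 0.0015] 0.0352202232500065 [0.6309 0.0001] 0.0784705926658783
w [ 0.6185 -0.0732] [ 0.6537 -0.0704] 0.03526587924246767 [ 0.6361 -0.0718] 0.07841374265896499
w [0.5398 0.0208] [0.7166 0.0347] 0.17739976672150962 [0.6282 0.0278] 0.07849214238505052
lips outer [ 0.6066 -0.036 ] [ 0.6602 -0.0318] 0.05376936045441597 [ 0.6334 -0.0339]
keys [ 0.6165 -0.1754] [ 0.6705 -0.1712] 0.05419352841352036 0.07834252715487162
origin by deck [ 0.6407 -0.1317]  by keys [ 0.6401 -0.1304]
bay in reader [0.0016 0.095 ]
grip top +y edge [-0.1281  0.0101] [ 0.5108 -0.1306]
grip top +y edge [-0.1046  0.0101] [ 0.5343 -0.1288]
```

Request:
jog_arm(
  increments=[
    {"offset": [0.04, -0.0257, 0], "rot": [0, 0, 0], "gripper": 1},
    {"offset": [0.06, -0.0386, 0], "rot": [0, 0, 0], "gripper": 1},
    {"offset": [0.07, -0.045, 0], "rot": [0, 0, 0], "gripper": 1},
    {"offset": [0.07, -0.045, 0], "rot": [0, 0, 0], "gripper": 1},
    {"offset": [0.07, -0.045, 0.05], "rot": [0, 0, 0], "gripper": 1},
  ],
)

```text
clock: 11.18
tool_pos: [0.5441, 0.0586, 0.2169]
orientation: [[-0.078, 0.997, 0.007], [0.997, 0.078, 0.0], [-0.0, 0.007, -1.0]]
ft_force: [0.3, 0.9, 1.1]
grip_width: 1.0
grip_force: 0.0
```

Request:
jog_arm(
  increments=[
    {"offset": [0.07, -0.045, 0.05], "rot": [0, 0, 0], "gripper": 1},
    {"offset": [0.07, -0.045, 0.05], "rot": [0, 0, 0], "gripper": 1},
    {"offset": [0.05, -0.0322, 0.06], "rot": [0, 0, 0], "gripper": 1},
    {"offset": [0.0307, -0.02, 0.06], "rot": [0, 0, 0], "gripper": 1},
    {"offset": [0, 0, 0.06], "rot": [0, 0, 0], "gripper": 1},
  ],
)

```text
clock: 11.6
tool_pos: [0.4773, 0.1436, 0.1]
orientation: [[-0.081, 0.997, 0.0], [0.997, 0.081, 0.001], [0.001, 0.0, -1.0]]
ft_force: [-0.3, -0.5, -0.6]
grip_width: 0.998
grip_force: 0.0
```

Request:
jog_arm(
  increments=[
    {"offset": [0, 0, 0], "rot": [0, 0, 0], "gripper": 1},
    {"offset": [0, 0, 0.04], "rot": [0, 0, 0], "gripper": 1},
    {"offset": [0, 0, 0.04], "rot": [0, 0, 0], "gripper": 1},
    {"offset": [0, 0, 0.04], "rot": [0, 0, 0], "gripper": 1},
    {"offset": [0, 0, 0], "rot": [0, 0, 0], "gripper": 1},
  ],
)

```text
clock: 12.02
tool_pos: [0.4778, 0.1404, 0.051]
orientation: [[-0.078, 0.997, -0.003], [0.997, 0.078, -0.001], [-0.0, -0.003, -1.0]]
ft_force: [-0.9, 0.4, -0.7]
grip_width: 0.997
grip_force: 0.0
```

Request:
jog_arm(
  increments=[
    {"offset": [0, 0, 0.04], "rot": [0, 0, 0], "gripper": 1},
    {"offset": [0, 0, 0.04], "rot": [0, 0, 0], "gripper": 1},
    {"offset": [0, 0, 0.021], "rot": [0, 0, 0], "gripper": 1},
    {"offset": [0, 0, 0], "rot": [0, 0, 0], "gripper": 1},
    {"offset": [0, 0, 0], "rot": [0, 0, 0], "gripper": 0.8},
  ],
)

```text
clock: 12.43
tool_pos: [0.4796, 0.1409, 0.0131]
orientation: [[-0.078, 0.997, 0.0], [0.997, 0.078, 0.0], [-0.0, 0.0, -1.0]]
ft_force: [-0.0, 0.8, 0.8]
grip_width: 0.969
grip_force: 0.0
```

Request:
jog_arm(
  increments=[
    {"offset": [0, 0, 0], "rot": [0, 0, 0], "gripper": 0.5},
    {"offset": [0, 0, 0], "rot": [0, 0, 0], "gripper": 0.2},
    {"offset": [0, 0, 0], "rot": [0, 0, 0], "gripper": 0.2},
    {"offset": [0, 0, 0], "rot": [0, 0, 0], "gripper": 0.2},
    {"offset": [0, 0, 0], "rot": [0, 0, 0], "gripper": 0.2},
  ],
)

```text
clock: 12.85
tool_pos: [0.4795, 0.1411, 0.0127]
orientation: [[-0.078, 0.997, 0.001], [0.997, 0.078, 0.0], [0.0, 0.001, -1.0]]
ft_force: [-1.0, 0.3, 0.4]
grip_width: 0.618
grip_force: 0.0
```

Request:
jog_arm(
  increments=[
    {"offset": [0, 0, 0], "rot": [0, 0, 0], "gripper": 0.2},
    {"offset": [0, 0, 0], "rot": [0, 0, 0], "gripper": 0.2},
    {"offset": [0, 0, 0], "rot": [0, 0, 0], "gripper": 0.2},
    {"offset": [0, 0, 0], "rot": [0, 0, 0], "gripper": 0.2},
    {"offset": [0, 0, 0], "rot": [0, 0, 0], "gripper": 0.2},
  ],
)

```text
clock: 13.27
tool_pos: [0.4791, 0.141, 0.0122]
orientation: [[-0.078, 0.997, -0.0], [0.997, 0.078, -0.0], [-0.0, -0.0, -1.0]]
ft_force: [-0.2, -0.3, 0.2]
grip_width: 0.362
grip_force: 30.0
```

Request:
jog_arm(
  increments=[
    {"offset": [0, 0, -0.03], "rot": [0, 0, 0], "gripper": 0.2},
    {"offset": [0, 0, -0.06], "rot": [0, 0, 0], "gripper": 0.2},
    {"offset": [0, 0, -0.07], "rot": [0, 0, 0], "gripper": 0.2},
    {"offset": [0, 0, -0.07], "rot": [0, 0, 0], "gripper": 0.2},
    {"offset": [0, 0, -0.04], "rot": [0, 0, 0], "gripper": 0.2},
  ],
)

```text
clock: 13.68
tool_pos: [0.4804, 0.1412, 0.1243]
orientation: [[-0.078, 0.997, 0.004], [0.997, 0.078, 0.001], [0.0, 0.004, -1.0]]
ft_force: [1.3, 0.3, -1.0]
grip_width: 0.36
grip_force: 30.0
```

Request:
jog_arm(
  increments=[
    {"offset": [-0.0236, 0.0174, 0], "rot": [0, 0, 0], "gripper": 0.2},
    {"offset": [-0.0472, 0.0349, 0], "rot": [0, 0, 0], "gripper": 0.2},
    {"offset": [-0.0614, 0.0453, 0], "rot": [0, 0, 0], "gripper": 0.2},
    {"offset": [-0.0661, 0.0488, 0], "rot": [0, 0, 0], "gripper": 0.2},
    {"offset": [-0.0661, 0.0488, 0], "rot": [0, 0, 0], "gripper": 0.2},
  ],
)

```text
clock: 14.1
tool_pos: [0.5656, 0.04, 0.1192]
orientation: [[-0.079, 0.997, -0.001], [0.997, 0.079, -0.0], [-0.0, -0.001, -1.0]]
ft_force: [-0.6, -0.2, -2.5]
grip_width: 0.364
grip_force: 30.0
```

Request:
jog_arm(
  increments=[
    {"offset": [-0.0661, 0.0488, 0], "rot": [0, 0, 0], "gripper": 0.2},
    {"offset": [-0.0614, 0.0453, 0], "rot": [0, 0, 0], "gripper": 0.2},
    {"offset": [-0.0472, 0.0349, 0], "rot": [0, 0, 0], "gripper": 0.2},
    {"offset": [-0.0332, 0.0246, 0], "rot": [0, 0, 0], "gripper": 0.2},
    {"offset": [0, 0, 0], "rot": [0, 0, 0], "gripper": 0.2},
  ],
)

```text
clock: 14.52
tool_pos: [0.634, -0.0402, 0.1187]
orientation: [[-0.075, 0.997, -0.001], [0.997, 0.075, -0.001], [-0.001, -0.001, -1.0]]
ft_force: [-0.0, 0.8, -1.9]
grip_width: 0.363
grip_force: 30.0
```

Request:
jog_arm(
  increments=[
    {"offset": [0, 0, 0], "rot": [0, 0, 0], "gripper": 0.2},
    {"offset": [0, 0, 0], "rot": [0, 0, 0], "gripper": 0.2},
    {"offset": [0, 0, 0], "rot": [0, 0, 0], "gripper": 0.2},
    {"offset": [0, 0, 0], "rot": [0, 0, 0], "gripper": 0.2},
    {"offset": [0, 0, 0], "rot": [0, 0, 0], "gripper": 0.2},
  ],
)

```text
clock: 14.93
tool_pos: [0.6327, -0.0358, 0.1203]
orientation: [[-0.079, 0.997, -0.0], [0.997, 0.079, 0.0], [0.0, -0.0, -1.0]]
ft_force: [-0.3, 0.6, -2.0]
grip_width: 0.361
grip_force: 30.0
```

```bash
python3 - <<'E'
from h import *
m=ctrl.camera_model("wrist");s=ctrl.get_state();im=ctrl.grab_frame("wrist");cv2.imwrite("pics/w5.png",im)
print(s["clock"],s["tool_pos"],s["orientation"],np.abs(s["dq"]).max())
c=s["tool_pos"];R=s["orientation"]
z=c[2]-.0122+.036
T=np.linalg.inv(m["T"]);p=T[:3,:3]@[c[0],c[1],z]+T[:3,3];print("predicted top px",m["fx"]*p[0]/p[2]+m["cx"],m["fy"]*p[1]/p[2]+m["cy"])
u=int(m["fx"]*p[0]/p[2]+m["cx"]);v=int(m["fy"]*p[1]/p[2]+m["cy"])
for th in(45,55):
    o=caps(im,m,z,(u-20,v-60,u+20,v+60),th=th);print(th,o)
print("shift to bay (tool)",R.T@[.633-c[0],-.036-c[1],0])
E
```

```text
14.9333 [ 0.6327 -0.0358  0.1203] [[-0.079   0.9969 -0.    ]
 [ 0.9969  0.079   0.0001]
 [ 0.0001 -0.     -1.    ]] 0.004908646762419901
predicted top px 269.8986953851135 281.91197088230166
45 [[269.6342 313.174  570.       0.6342  -0.0559   0.1441]
 [269.8908 281.8601 656.5      0.6327  -0.0357   0.1441]
 [270.195  248.2911 726.5      0.6313  -0.0157   0.1441]]
55 [[269.4394 316.702  834.5      0.6342  -0.0583   0.1441]
 [270.0532 281.8338 686.       0.6328  -0.0357   0.1441]
 [270.2377 248.2465 775.5      0.6313  -0.0156   0.1441]]
shift to bay (tool) [-0.0003  0.0003 -0.    ]
```

View pics/w5.png

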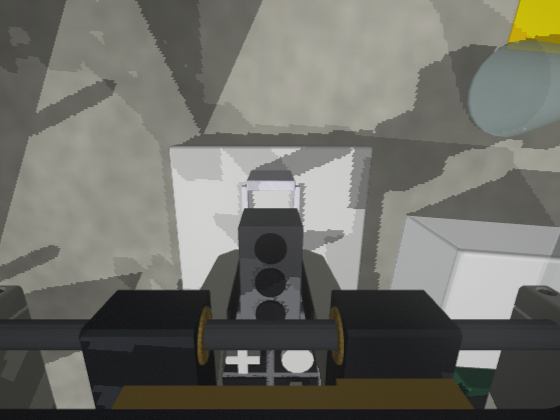

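The held carrier (270,280) is level and in line with the bay wall at (270,180). I lower it.

Request:
jog_arm(
  increments=[
    {"offset": [-0.0005, 0.0005, 0.035], "rot": [0, 0, 0], "gripper": 0.2},
    {"offset": [0, 0, 0.05], "rot": [0, 0, 0], "gripper": 0.2},
    {"offset": [0, 0, 0.05], "rot": [0, 0, 0], "gripper": 0.2},
    {"offset": [0, 0, 0.03], "rot": [0, 0, 0], "gripper": 0.2},
    {"offset": [0, 0, 0.015], "rot": [0, 0, 0], "gripper": 0.2},
  ],
)

```text
clock: 15.4
tool_pos: [0.6312, -0.0362, 0.0448]
orientation: [[-0.078, 0.997, -0.004], [0.997, 0.078, 0.001], [0.001, -0.004, -1.0]]
ft_force: [-0.0, 0.2, -3.0]
grip_width: 0.364
grip_force: 30.0
```

Request:
jog_arm(
  increments=[
    {"offset": [0, 0, 0], "rot": [0, 0, 0], "gripper": 0.2},
    {"offset": [0, 0, 0.006], "rot": [0, 0, 0], "gripper": 0.2},
    {"offset": [0, 0, 0.008], "rot": [0, 0, 0], "gripper": 0.2},
    {"offset": [0, 0, 0.006], "rot": [0, 0, 0], "gripper": 0.2},
    {"offset": [0, 0, 0.003], "rot": [0, 0, 0], "gripper": 0.2},
  ],
)

```text
clock: 15.82
tool_pos: [0.6337, -0.0367, 0.0395]
orientation: [[-0.078, 0.997, 0.001], [0.997, 0.078, -0.0], [-0.0, 0.001, -1.0]]
ft_force: [-0.5, -0.0, -2.2]
grip_width: 0.363
grip_force: 30.0
```

Request:
jog_arm(
  increments=[
    {"offset": [0, 0, 0], "rot": [0, 0, 0], "gripper": 0.2},
    {"offset": [0, 0, 0], "rot": [0, 0, 0], "gripper": 0.2},
    {"offset": [0, 0, 0], "rot": [0, 0, 0], "gripper": 0.2},
    {"offset": [0, 0, 0], "rot": [0, 0, 0], "gripper": 0.2},
    {"offset": [0, 0, 0], "rot": [0, 0, 0], "gripper": 0.2},
  ],
)

```text
clock: 16.23
tool_pos: [0.6334, -0.0367, 0.0392]
orientation: [[-0.078, 0.997, 0.0], [0.997, 0.078, -0.0], [-0.0, 0.0, -1.0]]
ft_force: [0.4, -0.2, -2.3]
grip_width: 0.364
grip_force: 30.0
```

Another 3 mm to the floor.

Request:
jog_arm(
  increments=[
    {"offset": [0, 0, 0.004], "rot": [0, 0, 0], "gripper": 0.2},
    {"offset": [0, 0, 0.003], "rot": [0, 0, 0], "gripper": 0.2},
    {"offset": [0, 0, 0.002], "rot": [0, 0, 0], "gripper": 0.2},
    {"offset": [0, 0, 0], "rot": [0, 0, 0], "gripper": 0.2},
    {"offset": [0, 0, 0], "rot": [0, 0, 0], "gripper": 0.2},
  ],
)

```text
clock: 16.65
tool_pos: [0.6335, -0.0367, 0.0362]
orientation: [[-0.078, 0.997, 0.0], [0.997, 0.078, -0.0], [-0.0, 0.0, -1.0]]
ft_force: [-3.0, 0.1, 5.6]
grip_width: 0.363
grip_force: 30.0
```

Request:
jog_arm(
  increments=[
    {"offset": [0, 0, 0], "rot": [0, 0, 0], "gripper": 0.5},
    {"offset": [0, 0, 0], "rot": [0, 0, 0], "gripper": 0.7},
    {"offset": [0, 0, 0], "rot": [0, 0, 0], "gripper": 0.7},
    {"offset": [0, 0, 0], "rot": [0, 0, 0], "gripper": 0.7},
    {"offset": [0, 0, 0], "rot": [0, 0, 0], "gripper": 0.7},
  ],
)

```text
clock: 17.07
tool_pos: [0.6333, -0.0367, 0.0353]
orientation: [[-0.078, 0.997, -0.0], [0.997, 0.078, 0.0], [0.0, -0.0, -1.0]]
ft_force: [-0.0, 0.0, -0.3]
grip_width: 0.669
grip_force: 0.0
```

Request:
jog_arm(
  increments=[
    {"offset": [0, 0, -0.03], "rot": [0, 0, 0], "gripper": 0.7},
    {"offset": [0, 0, -0.07], "rot": [0, 0, 0], "gripper": 0.7},
    {"offset": [0, 0, -0.09], "rot": [0, 0, 0], "gripper": 0.7},
    {"offset": [0, 0, -0.09], "rot": [0, 0, 0], "gripper": 0.7},
    {"offset": [0, 0, -0.09], "rot": [0, 0, 0], "gripper": 0.7},
  ],
)

```text
clock: 17.48
tool_pos: [0.633, -0.0366, 0.1858]
orientation: [[-0.078, 0.997, 0.0], [0.997, 0.078, 0.0], [0.0, 0.0, -1.0]]
ft_force: [1.1, -0.3, -0.3]
grip_width: 0.701
grip_force: 0.0
```

Request:
jog_arm(
  increments=[
    {"offset": [-0.0432, -0.0513, -0.06], "rot": [0, 0, 0], "gripper": 0.7},
    {"offset": [-0.0432, -0.0513, -0.055], "rot": [0, 0, 0], "gripper": 0.7},
    {"offset": [-0.0432, -0.0513, 0], "rot": [0, 0, 0], "gripper": 0.7},
    {"offset": [-0.0432, -0.0513, 0], "rot": [0, 0, 0], "gripper": 0.7},
    {"offset": [-0.0432, -0.0513, 0], "rot": [0, 0, 0], "gripper": 0.7},
  ],
)

```text
clock: 17.9
tool_pos: [0.5372, -0.1316, 0.2313]
orientation: [[-0.078, 0.997, 0.002], [0.997, 0.078, -0.001], [-0.001, 0.002, -1.0]]
ft_force: [-0.1, -0.1, 0.1]
grip_width: 0.7
grip_force: 0.0
```

Request:
jog_arm(
  increments=[
    {"offset": [-0.0432, -0.0513, 0], "rot": [0, 0, 0], "gripper": 0.7},
    {"offset": [0, 0, 0], "rot": [0, 0, 0.07], "gripper": 0.7},
    {"offset": [0, 0, 0], "rot": [0, 0, 0.07], "gripper": 0.7},
    {"offset": [0, 0, 0], "rot": [0, 0, 0.07], "gripper": 0.7},
    {"offset": [0, 0, 0], "rot": [0, 0, 0.07], "gripper": 0.7},
  ],
)

```text
clock: 18.32
tool_pos: [0.5185, -0.1499, 0.2306]
orientation: [[0.359, 0.933, 0.001], [0.933, -0.359, -0.0], [0.0, 0.001, -1.0]]
ft_force: [0.8, -0.3, 0.5]
grip_width: 0.699
grip_force: 0.0
```

Request:
jog_arm(
  increments=[
    {"offset": [0, 0, 0], "rot": [0, 0, 0.07], "gripper": 0.7},
    {"offset": [0, 0, 0], "rot": [0, 0, 0.07], "gripper": 0.7},
    {"offset": [0, 0, 0], "rot": [0, 0, 0.07], "gripper": 0.7},
    {"offset": [0, 0, 0], "rot": [0, 0, 0.07], "gripper": 0.7},
    {"offset": [0, 0, 0], "rot": [0, 0, 0.07], "gripper": 0.7},
  ],
)

```text
clock: 18.73
tool_pos: [0.5187, -0.1497, 0.2305]
orientation: [[0.794, 0.608, 0.001], [0.608, -0.794, -0.0], [0.0, 0.001, -1.0]]
ft_force: [0.5, 0.2, 0.2]
grip_width: 0.699
grip_force: 0.0
```

Request:
jog_arm(
  increments=[
    {"offset": [0, 0, 0], "rot": [0, 0, 0.07], "gripper": 0.7},
    {"offset": [0, 0, 0], "rot": [0, 0, 0.07], "gripper": 0.7},
    {"offset": [0, 0, 0], "rot": [0, 0, 0.07], "gripper": 0.7},
    {"offset": [0, 0, 0], "rot": [0, 0, 0.07], "gripper": 0.7},
    {"offset": [0, 0, 0], "rot": [0, 0, 0.07], "gripper": 0.7},
  ],
)

```text
clock: 19.15
tool_pos: [0.5187, -0.1496, 0.2305]
orientation: [[0.995, 0.104, 0.001], [0.104, -0.995, -0.0], [0.001, 0.0, -1.0]]
ft_force: [0.6, 0.3, -0.1]
grip_width: 0.703
grip_force: 0.0
```

Request:
jog_arm(
  increments=[
    {"offset": [0, 0, 0], "rot": [0, 0, 0.02], "gripper": 0.7},
    {"offset": [0, 0, 0], "rot": [0, 0, 0], "gripper": 0.7},
    {"offset": [0, 0, 0], "rot": [0, 0, 0], "gripper": 0.7},
    {"offset": [0, 0, 0], "rot": [0, 0, 0], "gripper": 0.7},
    {"offset": [0, 0, 0], "rot": [0, 0, 0], "gripper": 0.7},
  ],
)

```text
clock: 19.57
tool_pos: [0.5186, -0.1496, 0.2297]
orientation: [[0.997, 0.079, 0.0], [0.079, -0.997, -0.0], [0.0, 0.0, -1.0]]
ft_force: [-0.1, 0.8, -0.0]
grip_width: 0.697
grip_force: 0.0
```

```bash
python3 - <<'E'
from h import *
m=ctrl.camera_model("wrist");s=ctrl.get_state();im=ctrl.grab_frame("wrist");cv2.imwrite("pics/w6.png",im);np.save("w6.npy",m["T"])
print(s["clock"],s["tool_pos"],s["orientation"],s["joints"],np.abs(s["dq"]).max())
E
```

```text
19.5667 [ 0.5186 -0.1496  0.2297] [[ 0.9969  0.0792  0.0003]
 [ 0.0792 -0.9969 -0.0001]
 [ 0.0003  0.0001 -1.    ]] [-0.3759 -0.0375  1.6411 -0.      1.5377  1.1157] 0.006745738427759885
```

View pics/w6.png

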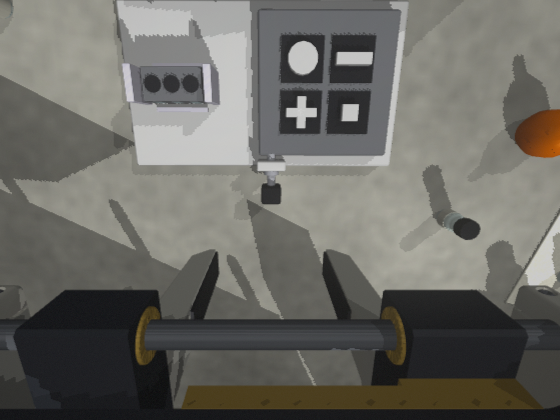

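The view shows the carrier seated between the bay walls (caps at 152, 171 and 191, row 83), the shutter grip at (271,192), and the keys: round (303,57), bar (354,59), cross (301,112), square (350,113). A vial stands at (465,228).

```bash
python3 - <<'E'
from h import *
m=dict(ctrl.camera_model("wrist"));m["T"]=np.load("w6.npy");im=cv2.imread("pics/w6.png");g=im.max(2)
o=caps(im,m,.06,(140,70,203,96),th=60);o=o[np.argsort(o[:,0])];print("caps",o);d=o[0,3:5]-o[-1,3:5];print(o[:,3:5].mean(0),np.arctan2(-d[0],d[1]))
w=.0785;R=np.array([[np.cos(w),-np.sin(w)],[np.sin(w),np.cos(w)]])
r=np.zeros_like(g);r[30:140,275:380]=1;K={}
for c in blobs((g>160)&(r>0),100,1500):
    M=cv2.moments(c);uv=(M["m10"]/M["m00"],M["m01"]/M["m00"]);print("key",np.round(uv,1),cv2.contourArea(c),ray(m,uv,.054)[:2])
r[:]=0;r[176:215,252:290]=1
org=np.array([.640,-.131])
for c in blobs((g<50)&(r>0),50,2000):
    b=cv2.boundingRect(c);print("grip",b)
    for z in(.027,.053):
        for uv in((b[0]-.5,b[1]-.5),(b[0]+b[2]-.5,b[1]+b[3]-.5)): p=ray(m,uv,z)[:2];print(z,p,R.T@(p-org))
print("vial",ray(m,(466,229),.058),ray(m,(446,215),0))
print("pred shutter",org+R@[-.122,-.0095])
E
```

```text
caps [[151.9328  83.2034 188.5      0.6324  -0.015    0.06  ]
 [170.9185  83.3306 182.       0.6339  -0.035    0.06  ]
 [189.9981  83.3026 179.       0.6355  -0.0551   0.06  ]]
[ 0.6339 -0.0351] 0.07626105297088025
key [350.1 112. ] 230.5 [ 0.6208 -0.2298]
key [301.3 111.8] 398.5 [ 0.6167 -0.1761]
key [354.4  57.5] 377.0 [ 0.6747 -0.2257]
key [302.9  57.2] 709.5 [ 0.6706 -0.1718]
grip (262, 184, 18, 20)
0.027 [ 0.5278 -0.1374] [-0.1124  0.0024]
0.027 [ 0.5032 -0.1627] [-0.1388 -0.0209]
0.053 [ 0.533  -0.1378] [-0.1072  0.0016]
0.053 [ 0.5101 -0.1613] [-0.1318 -0.02  ]
vial [ 0.4971 -0.3926  0.058 ] [ 0.4977 -0.4012  0.    ]
pred shutter [ 0.5191 -0.15  ]
```

Request:
jog_arm(
  increments=[
    {"offset": [0.001, 0.001, 0.05], "rot": [0, 0, 0], "gripper": 0.7},
    {"offset": [0, 0, 0.08], "rot": [0, 0, 0], "gripper": 0.7},
    {"offset": [0, 0, 0.08], "rot": [0, 0, 0], "gripper": 0.7},
    {"offset": [0, 0, 0.08], "rot": [0, 0, 0], "gripper": 0.7},
    {"offset": [0, 0, 0.08], "rot": [0, 0, 0], "gripper": 0.7},
  ],
)

```text
clock: 20.03
tool_pos: [0.519, -0.15, 0.0803]
orientation: [[0.997, 0.079, 0.001], [0.079, -0.997, -0.0], [0.001, 0.0, -1.0]]
ft_force: [0.8, -0.3, -0.1]
grip_width: 0.702
grip_force: 0.0
```

Request:
jog_arm(
  increments=[
    {"offset": [0, 0, 0.07], "rot": [0, 0, 0], "gripper": 0.7},
    {"offset": [0, 0, 0.05], "rot": [0, 0, 0], "gripper": 0.7},
    {"offset": [0, 0, 0.03], "rot": [0, 0, 0], "gripper": 0.7},
    {"offset": [0, 0, 0], "rot": [0, 0, 0], "gripper": 0.7},
    {"offset": [0, 0, 0], "rot": [0, 0, 0], "gripper": 0.5},
  ],
)

```text
clock: 20.45
tool_pos: [0.519, -0.15, 0.0216]
orientation: [[0.997, 0.078, -0.001], [0.078, -0.997, 0.0], [-0.001, -0.0, -1.0]]
ft_force: [-0.4, 0.0, 0.7]
grip_width: 0.663
grip_force: 0.0
```

Request:
jog_arm(
  increments=[
    {"offset": [0, 0, 0], "rot": [0, 0, 0], "gripper": 0.3},
    {"offset": [0, 0, 0], "rot": [0, 0, 0], "gripper": 0.1},
    {"offset": [0, 0, 0], "rot": [0, 0, 0], "gripper": 0.1},
    {"offset": [0, 0, 0], "rot": [0, 0, 0], "gripper": 0.1},
    {"offset": [0, 0, 0], "rot": [0, 0, 0], "gripper": 0.1},
  ],
)

```text
clock: 20.87
tool_pos: [0.5196, -0.1502, 0.0222]
orientation: [[0.997, 0.078, 0.001], [0.078, -0.997, -0.0], [0.001, 0.001, -1.0]]
ft_force: [0.3, -0.5, -0.2]
grip_width: 0.32
grip_force: 0.0
```

Request:
jog_arm(
  increments=[
    {"offset": [0, 0, 0], "rot": [0, 0, 0], "gripper": 0.1},
    {"offset": [0, 0, 0], "rot": [0, 0, 0], "gripper": 0.1},
    {"offset": [0, 0, 0], "rot": [0, 0, 0], "gripper": 0.1},
    {"offset": [0, 0, 0], "rot": [0, 0, 0], "gripper": 0.1},
    {"offset": [0, 0, 0], "rot": [0, 0, 0], "gripper": 0.1},
  ],
)

```text
clock: 21.28
tool_pos: [0.5193, -0.1502, 0.0219]
orientation: [[0.997, 0.078, 0.001], [0.078, -0.997, -0.0], [0.001, 0.0, -1.0]]
ft_force: [-1.0, -0.7, 5.7]
grip_width: 0.255
grip_force: 30.0
```

Gripped at 24 mm. Now I pull 29 mm, checking the force.

Request:
jog_arm(
  increments=[
    {"offset": [-0.012, 0, 0], "rot": [0, 0, 0], "gripper": 0.1},
    {"offset": [-0.018, 0, 0], "rot": [0, 0, 0], "gripper": 0.1},
    {"offset": [-0.018, 0, 0], "rot": [0, 0, 0], "gripper": 0.1},
    {"offset": [-0.015, 0, 0], "rot": [0, 0, 0], "gripper": 0.1},
    {"offset": [-0.01, 0, 0], "rot": [0, 0, 0], "gripper": 0.1},
  ],
)

```text
clock: 21.7
tool_pos: [0.4907, -0.1524, 0.0219]
orientation: [[0.997, 0.078, 0.003], [0.078, -0.997, -0.0], [0.003, 0.001, -1.0]]
ft_force: [7.9, -0.3, -1.0]
grip_width: 0.256
grip_force: 30.0
```

Request:
jog_arm(
  increments=[
    {"offset": [0, 0, 0], "rot": [0, 0, 0], "gripper": 0.1},
    {"offset": [0, 0, 0], "rot": [0, 0, 0], "gripper": 0.1},
    {"offset": [0, 0, 0], "rot": [0, 0, 0], "gripper": 0.1},
    {"offset": [0, 0, 0], "rot": [0, 0, 0], "gripper": 0.1},
    {"offset": [0, 0, 0], "rot": [0, 0, 0], "gripper": 0.1},
  ],
)

```text
clock: 22.12
tool_pos: [0.4911, -0.1524, 0.0219]
orientation: [[0.997, 0.078, 0.003], [0.078, -0.997, -0.0], [0.003, 0.001, -1.0]]
ft_force: [6.0, 0.7, -0.5]
grip_width: 0.257
grip_force: 30.0
```

Request:
jog_arm(
  increments=[
    {"offset": [-0.003, 0, 0], "rot": [0, 0, 0], "gripper": 0.1},
    {"offset": [-0.003, 0, 0], "rot": [0, 0, 0], "gripper": 0.1},
    {"offset": [0, 0, 0], "rot": [0, 0, 0], "gripper": 0.1},
    {"offset": [0, 0, 0], "rot": [0, 0, 0], "gripper": 0.1},
    {"offset": [0, 0, 0], "rot": [0, 0, 0], "gripper": 0.1},
  ],
)

```text
clock: 22.53
tool_pos: [0.4894, -0.1525, 0.0219]
orientation: [[0.997, 0.078, 0.005], [0.078, -0.997, -0.0], [0.004, 0.001, -1.0]]
ft_force: [9.8, 0.5, -3.4]
grip_width: 0.256
grip_force: 30.0
```

```bash
python3 - <<'E'
from h import *
m=ctrl.camera_model("top");im=ctrl.grab_frame("top");cv2.imwrite("pics/t7.png",im);s=ctrl.get_state();print(s["tool_pos"],s["ft_force"])
m=ctrl.camera_model("wrist");im=ctrl.grab_frame("wrist");cv2.imwrite("pics/w7.png",im)
o=caps(im,m,.06,(60,0,230,120),a0=80,th=55);print(o)
E
```

```text
[ 0.4894 -0.1525  0.0219] [11.2097  0.2273 -2.6979]
[[ 89.7588   4.5916 333.       0.6097  -0.0741   0.06  ]]
```

At the stop (travel 30 mm, force above the spring's). I release it, rise, close the fingers and go over the round key.

Request:
jog_arm(
  increments=[
    {"offset": [0, 0, 0], "rot": [0, 0, 0], "gripper": 0.7},
    {"offset": [0, 0, 0], "rot": [0, 0, 0], "gripper": 0.7},
    {"offset": [0, 0, 0], "rot": [0, 0, 0], "gripper": 0.7},
    {"offset": [0, 0, 0], "rot": [0, 0, 0], "gripper": 0.7},
    {"offset": [0, 0, 0], "rot": [0, 0, 0], "gripper": 0.7},
  ],
)

```text
clock: 23.05
tool_pos: [0.487, -0.1523, 0.0211]
orientation: [[0.997, 0.078, -0.001], [0.078, -0.997, 0.0], [-0.001, -0.0, -1.0]]
ft_force: [0.6, 0.1, -0.1]
grip_width: 0.565
grip_force: 0.0
```

Request:
jog_arm(
  increments=[
    {"offset": [0, 0, -0.03], "rot": [0, 0, 0], "gripper": 0.7},
    {"offset": [0, 0, -0.05], "rot": [0, 0, 0], "gripper": 0.7},
    {"offset": [0, 0, -0.07], "rot": [0, 0, 0], "gripper": 0.7},
    {"offset": [0, 0, -0.05], "rot": [0, 0, 0], "gripper": 0.4},
    {"offset": [0, 0, -0.02], "rot": [0, 0, 0], "gripper": 0},
  ],
)

```text
clock: 23.47
tool_pos: [0.4895, -0.1533, 0.1139]
orientation: [[0.997, 0.078, 0.005], [0.078, -0.997, -0.002], [0.005, 0.003, -1.0]]
ft_force: [0.8, -1.2, 0.5]
grip_width: 0.603
grip_force: 0.0
```

Request:
jog_arm(
  increments=[
    {"offset": [0, 0, 0], "rot": [0, 0, 0], "gripper": 0},
    {"offset": [0, 0, 0], "rot": [0, 0, 0], "gripper": 0},
    {"offset": [0, 0, 0], "rot": [0, 0, 0], "gripper": 0},
    {"offset": [0, 0, 0], "rot": [0, 0, 0], "gripper": 0},
    {"offset": [0, 0, 0], "rot": [0, 0, 0], "gripper": 0},
  ],
)

```text
clock: 23.88
tool_pos: [0.4866, -0.152, 0.1079]
orientation: [[0.997, 0.078, -0.002], [0.078, -0.997, 0.001], [-0.002, -0.001, -1.0]]
ft_force: [0.0, 0.0, -0.3]
grip_width: 0.247
grip_force: 0.0
```

```bash
python3 - <<'E'
from h import *
s=ctrl.get_state();m=ctrl.camera_model("wrist");im=ctrl.grab_frame("wrist");cv2.imwrite("pics/w8.png",im)
print(s["tool_pos"],s["orientation"],s["grip_width"])
for n,k in(("round",(.6706,-.1718)),("bar",(.6747,-.2257)),("sq",(.6208,-.2298))):
    print(n,s["orientation"].T@[k[0]-s["tool_pos"][0],k[1]-s["tool_pos"][1],0]/.4)
g=im.max(2);T=np.linalg.inv(m["T"])
for q in((.5191,-.150,.053),(.634,-.035,.06)):
    p=T[:3,:3]@q+T[:3,3];print(q,"px",m["fx"]*p[0]/p[2]+m["cx"],m["fy"]*p[1]/p[2]+m["cy"])
for c in blobs(g<50,80,6000):print(cv2.boundingRect(c),cv2.contourArea(c))
E
```

```text
[ 0.4866 -0.152   0.1079] [[ 0.9969  0.078  -0.0024]
 [ 0.078  -0.997   0.0011]
 [-0.0023 -0.0013 -1.    ]] 0.2469176493960567
round [ 0.4548  0.0852 -0.0012]
bar [ 0.4545  0.2203 -0.0014]
sq [ 0.3194  0.22   -0.001 ]
(0.5191, -0.15, 0.053) px 271.48858469973374 191.80138167083538
(0.634, -0.035, 0.06) px 102.76938609336563 1.428228830950161
(524, 342, 36, 8) 106.5
(226, 252, 90, 80) 1066.0
(546, 227, 14, 27) 237.5
(257, 174, 29, 31) 782.0
(381, 38, 37, 35) 1066.5
(91, 30, 83, 16) 418.5
(294, 24, 54, 61) 1766.5
(361, 19, 73, 73) 4648.5
(286, 19, 68, 74) 4608.5
(368, 0, 70, 6) 340.5
(287, 0, 69, 6) 339.5
(120, 0, 30, 18) 377.0
(88, 0, 30, 18) 378.5
(56, 0, 30, 18) 363.0
```

View pics/w8.png

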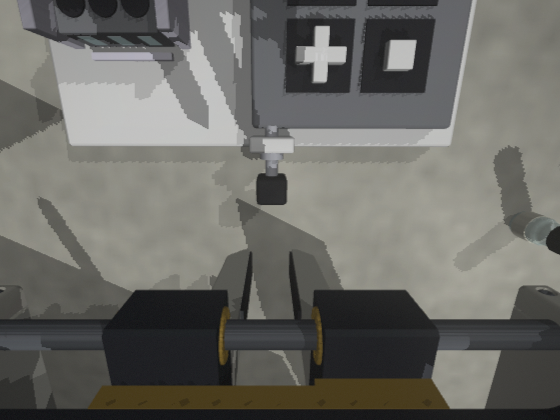

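The shutter grip is back home: its blob at (271,189) matches the predicted (271,192). The carrier is still in the bay. I go over the round key.

Request:
jog_arm(
  increments=[
    {"offset": [0.05, 0.01, 0], "rot": [0, 0, 0], "gripper": 0},
    {"offset": [0.09, 0.017, 0], "rot": [0, 0, 0], "gripper": 0},
    {"offset": [0.095, 0.018, 0], "rot": [0, 0, 0], "gripper": 0},
    {"offset": [0.09, 0.017, 0], "rot": [0, 0, 0], "gripper": 0},
    {"offset": [0.08, 0.015, 0], "rot": [0, 0, 0], "gripper": 0},
  ],
)

```text
clock: 24.35
tool_pos: [0.653, -0.1705, 0.1084]
orientation: [[0.997, 0.078, -0.001], [0.078, -0.997, 0.0], [-0.001, -0.0, -1.0]]
ft_force: [0.6, -0.4, -0.4]
grip_width: 0.007
grip_force: 0.0
```

Request:
jog_arm(
  increments=[
    {"offset": [0.05, 0.008, 0], "rot": [0, 0, 0], "gripper": 0},
    {"offset": [0, 0, 0.04], "rot": [0, 0, 0], "gripper": 0},
    {"offset": [0, 0, 0.04], "rot": [0, 0, 0], "gripper": 0},
    {"offset": [0, 0, 0.01], "rot": [0, 0, 0], "gripper": 0},
    {"offset": [0, 0, 0], "rot": [0, 0, 0], "gripper": 0},
  ],
)

```text
clock: 24.77
tool_pos: [0.6697, -0.1715, 0.0702]
orientation: [[0.997, 0.078, -0.005], [0.078, -0.997, 0.002], [-0.005, -0.002, -1.0]]
ft_force: [-0.6, -0.0, -0.9]
grip_width: 0.003
grip_force: 0.0
```

Request:
jog_arm(
  increments=[
    {"offset": [0, 0, 0], "rot": [0, 0, 0], "gripper": 0},
    {"offset": [0, 0, 0], "rot": [0, 0, 0], "gripper": 0},
    {"offset": [0, 0, 0], "rot": [0, 0, 0], "gripper": 0},
    {"offset": [0, 0, 0], "rot": [0, 0, 0], "gripper": 0},
    {"offset": [0, 0, 0], "rot": [0, 0, 0], "gripper": 0},
  ],
)

```text
clock: 25.18
tool_pos: [0.6721, -0.1723, 0.0745]
orientation: [[0.997, 0.078, 0.001], [0.078, -0.997, -0.0], [0.001, 0.001, -1.0]]
ft_force: [-0.1, 0.5, 0.3]
grip_width: 0.006
grip_force: 0.0
```

Request:
jog_arm(
  increments=[
    {"offset": [-0.003, -0.001, 0.02], "rot": [0, 0, 0], "gripper": 0},
    {"offset": [0, 0, 0.02], "rot": [0, 0, 0], "gripper": 0},
    {"offset": [0, 0, 0.016], "rot": [0, 0, 0], "gripper": 0},
    {"offset": [0, 0, 0.009], "rot": [0, 0, 0], "gripper": 0},
    {"offset": [0, 0, 0], "rot": [0, 0, 0], "gripper": 0},
  ],
)

```text
clock: 25.6
tool_pos: [0.6703, -0.1718, 0.0482]
orientation: [[0.997, 0.078, -0.001], [0.078, -0.997, 0.0], [-0.001, -0.0, -1.0]]
ft_force: [-4.7, 1.6, 10.7]
grip_width: 0.005
grip_force: 5.4
```

Request:
jog_arm(
  increments=[
    {"offset": [0, 0, 0], "rot": [0, 0, 0], "gripper": 0},
    {"offset": [0, 0, 0], "rot": [0, 0, 0], "gripper": 0},
    {"offset": [0, 0, 0], "rot": [0, 0, 0], "gripper": 0},
    {"offset": [0, 0, 0], "rot": [0, 0, 0], "gripper": 0},
    {"offset": [0, 0, 0], "rot": [0, 0, 0], "gripper": 0},
  ],
)

```text
clock: 26.02
tool_pos: [0.6702, -0.1718, 0.0482]
orientation: [[0.997, 0.078, -0.0], [0.078, -0.997, 0.0], [-0.0, -0.0, -1.0]]
ft_force: [-6.6, 1.6, 11.2]
grip_width: 0.007
grip_force: 5.6
```

Request:
jog_arm(
  increments=[
    {"offset": [0, 0, -0.025], "rot": [0, 0, 0], "gripper": 0},
    {"offset": [0, 0, -0.03], "rot": [0, 0, 0], "gripper": 0},
    {"offset": [0, 0, -0.01], "rot": [0, 0, 0], "gripper": 0},
    {"offset": [0, 0.03, 0], "rot": [0, 0, 0], "gripper": 0},
    {"offset": [0, 0.04, 0], "rot": [0, 0, 0], "gripper": 0},
  ],
)

```text
clock: 26.43
tool_pos: [0.6731, -0.1997, 0.0739]
orientation: [[0.997, 0.08, 0.001], [0.08, -0.997, -0.0], [0.001, 0.0, -1.0]]
ft_force: [0.3, 0.1, 0.1]
grip_width: 0.002
grip_force: 0.0
```

Request:
jog_arm(
  increments=[
    {"offset": [0, 0.04, 0], "rot": [0, 0, 0], "gripper": 0},
    {"offset": [0, 0.025, 0], "rot": [0, 0, 0], "gripper": 0},
    {"offset": [0, 0, 0], "rot": [0, 0, 0], "gripper": 0},
    {"offset": [0, 0, 0], "rot": [0, 0, 0], "gripper": 0},
    {"offset": [0, 0, 0], "rot": [0, 0, 0], "gripper": 0},
  ],
)

```text
clock: 26.85
tool_pos: [0.6743, -0.2257, 0.0728]
orientation: [[0.997, 0.077, -0.001], [0.077, -0.997, 0.001], [-0.001, -0.001, -1.0]]
ft_force: [-0.4, -0.0, -0.3]
grip_width: 0.008
grip_force: 0.0
```

On target over the bar key. I press it (about 24.5 mm down), hold, and rise.

Request:
jog_arm(
  increments=[
    {"offset": [0, 0, 0.02], "rot": [0, 0, 0], "gripper": 0},
    {"offset": [0, 0, 0.02], "rot": [0, 0, 0], "gripper": 0},
    {"offset": [0, 0, 0.014], "rot": [0, 0, 0], "gripper": 0},
    {"offset": [0, 0, 0.009], "rot": [0, 0, 0], "gripper": 0},
    {"offset": [0, 0, 0], "rot": [0, 0, 0], "gripper": 0},
  ],
)

```text
clock: 27.27
tool_pos: [0.6745, -0.2249, 0.0485]
orientation: [[0.997, 0.079, -0.001], [0.079, -0.997, 0.001], [-0.001, -0.001, -1.0]]
ft_force: [-2.0, 1.1, 4.9]
grip_width: 0.004
grip_force: 1.9
```

Request:
jog_arm(
  increments=[
    {"offset": [0, 0, 0], "rot": [0, 0, 0], "gripper": 0},
    {"offset": [0, 0, 0], "rot": [0, 0, 0], "gripper": 0},
    {"offset": [0, 0, 0], "rot": [0, 0, 0], "gripper": 0},
    {"offset": [0, 0, 0], "rot": [0, 0, 0], "gripper": 0},
    {"offset": [0, 0, 0], "rot": [0, 0, 0], "gripper": 0},
  ],
)

```text
clock: 27.68
tool_pos: [0.6745, -0.2249, 0.0484]
orientation: [[0.997, 0.079, -0.0], [0.079, -0.997, 0.001], [-0.0, -0.001, -1.0]]
ft_force: [-2.2, 2.0, 5.7]
grip_width: 0.001
grip_force: 2.6
```

Request:
jog_arm(
  increments=[
    {"offset": [0, 0, -0.025], "rot": [0, 0, 0], "gripper": 0},
    {"offset": [0, 0, -0.03], "rot": [0, 0, 0], "gripper": 0},
    {"offset": [0, 0, -0.01], "rot": [0, 0, 0], "gripper": 0},
    {"offset": [-0.03, 0.001, 0], "rot": [0, 0, 0], "gripper": 0},
    {"offset": [-0.04, 0.001, 0], "rot": [0, 0, 0], "gripper": 0},
  ],
)

```text
clock: 28.1
tool_pos: [0.648, -0.2288, 0.0758]
orientation: [[0.997, 0.079, 0.003], [0.079, -0.997, -0.001], [0.003, 0.001, -1.0]]
ft_force: [-0.4, 0.5, 0.7]
grip_width: 0.002
grip_force: 0.0
```

Request:
jog_arm(
  increments=[
    {"offset": [-0.04, 0, 0], "rot": [0, 0, 0], "gripper": 0},
    {"offset": [-0.025, 0, 0], "rot": [0, 0, 0], "gripper": 0},
    {"offset": [0, 0, 0], "rot": [0, 0, 0], "gripper": 0},
    {"offset": [0, 0, 0], "rot": [0, 0, 0], "gripper": 0},
    {"offset": [0, 0, 0], "rot": [0, 0, 0], "gripper": 0},
  ],
)

```text
clock: 28.52
tool_pos: [0.6217, -0.2308, 0.0749]
orientation: [[0.997, 0.078, 0.001], [0.078, -0.997, -0.0], [0.001, 0.001, -1.0]]
ft_force: [-0.7, -0.3, 0.0]
grip_width: 0.002
grip_force: 0.0
```

Request:
jog_arm(
  increments=[
    {"offset": [-0.002, -0.002, 0.02], "rot": [0, 0, 0], "gripper": 0},
    {"offset": [0, 0, 0.02], "rot": [0, 0, 0], "gripper": 0},
    {"offset": [0, 0, 0.016], "rot": [0, 0, 0], "gripper": 0},
    {"offset": [0, 0, 0.009], "rot": [0, 0, 0], "gripper": 0},
    {"offset": [0, 0, 0], "rot": [0, 0, 0], "gripper": 0},
  ],
)

```text
clock: 28.93
tool_pos: [0.6202, -0.2297, 0.0484]
orientation: [[0.997, 0.078, -0.0], [0.078, -0.997, 0.0], [-0.0, -0.0, -1.0]]
ft_force: [-0.8, 2.0, 3.6]
grip_width: 0.003
grip_force: 1.9
```

Request:
jog_arm(
  increments=[
    {"offset": [0, 0, 0], "rot": [0, 0, 0], "gripper": 0},
    {"offset": [0, 0, 0], "rot": [0, 0, 0], "gripper": 0},
    {"offset": [0, 0, 0], "rot": [0, 0, 0], "gripper": 0},
    {"offset": [0, 0, 0], "rot": [0, 0, 0], "gripper": 0},
    {"offset": [0, 0, 0], "rot": [0, 0, 0], "gripper": 0},
  ],
)

```text
clock: 29.35
tool_pos: [0.6202, -0.2297, 0.0483]
orientation: [[0.997, 0.078, -0.0], [0.078, -0.997, 0.0], [-0.0, -0.0, -1.0]]
ft_force: [-2.5, 0.5, 6.5]
grip_width: 0.005
grip_force: 3.2
```

The square key is fully down. I rise clear and check everything before handing in.

Request:
jog_arm(
  increments=[
    {"offset": [0, 0, -0.03], "rot": [0, 0, 0], "gripper": 0},
    {"offset": [0, 0, -0.07], "rot": [0, 0, 0], "gripper": 0},
    {"offset": [0, 0, -0.09], "rot": [0, 0, 0], "gripper": 0},
    {"offset": [-0.04, 0, -0.08], "rot": [0, 0, 0], "gripper": 0},
    {"offset": [-0.06, 0, -0.08], "rot": [0, 0, 0], "gripper": 0},
  ],
)

```text
clock: 29.77
tool_pos: [0.5806, -0.2326, 0.1897]
orientation: [[0.997, 0.079, 0.0], [0.079, -0.997, 0.0], [0.0, -0.0, -1.0]]
ft_force: [0.8, -0.2, 0.2]
grip_width: 0.007
grip_force: 0.0
```

Request:
jog_arm(
  increments=[
    {"offset": [-0.08, 0, -0.06], "rot": [0, 0, 0], "gripper": 0},
    {"offset": [-0.06, 0, -0.03], "rot": [0, 0, 0], "gripper": 0},
    {"offset": [-0.02, 0, 0], "rot": [0, 0, 0], "gripper": 0},
    {"offset": [0, 0, 0], "rot": [0, 0, 0], "gripper": 0},
    {"offset": [0, 0, 0], "rot": [0, 0, 0], "gripper": 0},
  ],
)

```text
clock: 30.18
tool_pos: [0.5163, -0.2379, 0.2235]
orientation: [[0.997, 0.077, -0.0], [0.077, -0.997, 0.001], [-0.0, -0.001, -1.0]]
ft_force: [0.0, 0.4, -0.1]
grip_width: 0.004
grip_force: 0.0
```

Request:
jog_arm(
  increments=[
    {"offset": [0, 0, 0], "rot": [0, 0, 0], "gripper": 0},
    {"offset": [0, 0, 0], "rot": [0, 0, 0], "gripper": 0},
    {"offset": [0, 0, 0], "rot": [0, 0, 0], "gripper": 0},
    {"offset": [0, 0, 0], "rot": [0, 0, 0], "gripper": 0},
    {"offset": [0, 0, 0], "rot": [0, 0, 0], "gripper": 0},
  ],
)

```text
clock: 30.6
tool_pos: [0.5165, -0.2378, 0.2235]
orientation: [[0.997, 0.078, -0.001], [0.078, -0.997, 0.001], [-0.001, -0.001, -1.0]]
ft_force: [0.2, 0.3, -0.4]
grip_width: 0.006
grip_force: 0.0
```

```bash
python3 - <<'E'
from h import *
s=ctrl.get_state();m=ctrl.camera_model("wrist");im=ctrl.grab_frame("wrist");cv2.imwrite("pics/w9.png",im)
T=np.linalg.inv(m["T"])
def px(q):
    p=T[:3,:3]@q+T[:3,3];return int(m["fx"]*p[0]/p[2]+m["cx"]),int(m["fy"]*p[1]/p[2]+m["cy"])
print(s["clock"],s["tool_pos"])
u,v=px([.634,-.035,.06]);o=caps(im,m,.06,(max(u-33,0),v-13,u+33,v+13),th=60);print("caps",o[:,3:5],o[:,3:5].mean(0))
u,v=px([.519,-.150,.053]);print((u,v),caps(im,m,.053,(u-22,v-22,u+22,v+22),th=50))
E
```

```text
30.6 [ 0.5165 -0.2378  0.2235]
caps [[ 0.6355 -0.0548]
 [ 0.634  -0.0346]
 [ 0.6325 -0.0147]] [ 0.634  -0.0347]
(196, 189) [[197.9191 187.7026 371.       0.5211  -0.152    0.053 ]]
```

The carrier is centred in the bay, the shutter is home and the arm is clear.

```bash
python3 -c "
from rig import ctrl
print(ctrl.hand_in())"
```

```text
the job is handed in; nothing more can be done
None
```

I handed the job in at about 31 s: the carrier went via the bench into the bay, the shutter was pulled to its stop and sprang home, and the round, bar and square keys were pressed in order; the last measurements had the carrier centred and the shutter home, but no verdict was shown.

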